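Hang the slide-mailer holders and file the mailers

ROBOT

A 7-joint arm with a two-finger parallel gripper is mounted at the origin on the work surface. World frame = base frame: x ahead of the robot, y to its left, z up, the work surface at z = 0. Lengths are in mm, angles in degrees, forces in N, time in s.
With the tool pointing down it reaches from about 425 to 950 mm from the base axis. Payload 16.7 kg.
Tool frame: the origin (TCP) lies midway between the tips of the shut fingers; the grasp point (between the pads) lies 19 mm behind it; z points along the fingers, x is the direction in which the jaws open and shut, and the axes are right-handed (so a half turn about z gives the same grasp; the last joint's range is limited). The gripper opens to 94 mm and grips with 3 to 60 N. Pads are 16 mm wide; open, the fingers measure 119 mm over their backs; the gripper's body (75 mm by 177 mm) begins 78 mm behind the grasp point.
Start: joints at [67.351, 24.414, 4.234, 92.017, -1.954, 63.644, -3.845], TCP at [164.22, -654.68, 205.467] pointing down, gripper open.
Joint ranges: [-163.25, 163.25], [-28.42, 122.38], [-70.27, 78.77], [12.13, 141.07], [-58.53, 238.53], [9.26, 117.41], [-156.51, 156.51]. Speed limits (degrees/s): [108.29, 108.29, 136.94, 136.94, 172.46, 172.46, 172.46].

INTERFACE

Orientations are given as [roll, pitch, yaw] about the fixed x, y, z axes, in that order (R = Rz(yaw) Ry(pitch) Rx(roll)).
In Python, from workcell import manip gives the robot as it stands.
- The arm moves only by the shell command python3 -m jog 'ROWS' [FORCE]. ROWS is JSON, a list that holds one entry, the list of rows, each a list of 7 numbers: the shift along the world's x, y, z in mm, then the turn, a rotation vector about the world's x, y, z in degrees, then the gripper's target within -1 to 1 (fully open at 1, half-way at 0, shut at -1). A call has 1 to 20 rows; each row shifts and turns the commanded pose from where the row before left it; what a row does not reach is not made up. A row lasts 1/10 s, in which the tool goes at most 50 mm and 8.59 degrees, less where a joint would pass 70% of its speed; a pose out of reach is approached as far as the arm can. A call is refused whole if a number of a shift passes 50 or a number of a turn 8.59, either way. A call with a gripper value outside its range is refused whole. The fingers move at their own pace and stop on an object; FORCE is the grip in N (left out, the last holds). Time passes only in rows, so rows that do not move let the fingers close. It gives the time, the measured TCP pose, the force and the opening at its end, in the units of the state.
- manip.sense(): the state, without advancing time (a new reading comes with each control period).
- manip.read_camera(name): name is "scene" or "side" or "wrist"; returns a dict with "img" (420x560x3 uint8, red, green, blue), "mtx" (3x3 intrinsics, pixels), "pose" (4x4, takes a point from camera to world coordinates). Camera axes: x right, y down, z forward; pixel columns grow to the right and rows downward; lengths in mm; the calibration is good to about 2 mm. The wrist camera is an equidistant fisheye: a pixel r from the principal point sees the ray r / f radians off the axis. A picture is of the moment at which its call begins. There is no depth.
- manip.finish_job(): hands the job in, once; it reports no verdict.
The state is a dict: "clock": time; "qpos": joint angles; "joint_vel": joint speeds; "tau": joint torques, N m; "position": TCP position; "tool_rot": TCP orientation; "force": force on the tool from outside, world axes, zero at the start; "wrist_torque": the same for the moment, N m; "width": finger opening in mm.
Only numpy, scipy, OpenCV 4.12 (cv2) and the standard library are available. Lean on these libraries where they do the work, as an engineer would, in place of code of your own. Each camera call takes 0.05 s, during which the arm holds its last target.

TASK

First hang both slide-mailer holders on the upper groove of the slat panel, while they are still empty: tilt each one front-up, pass its hook tongue into the groove and lower the front until it hangs level against the panel. Then file every mailer from the sorting rack: blue mailers in the blue holder, yellow ones in the yellow holder, one to a slot, pushed fully home. Leave everything else on the bench where it is.

Things in the scene. Friction and masses are not known exactly. Their poses are not given: they have to be found in the camera images.
- panel: white slat panel, fixed upright on the bench. Origin: at bench height on the plane of its front face, middle of its length; x into the panel (away from the robot), y along it, z up. mm: front slats 4 thick, y -220 to 220, closed ends, top edge z 240. Two T-grooves: the upper open from z 190 to 208, the lower 54 to 72 (too low to use). Behind the slats a hollow, x 4 to 34.
- groove (a point): middle of the lower front edge of the upper groove, z 190 mm; axes as panel. A seated holder's neck rests on this edge, its tongue stands behind the upper slat (top 23 mm above this point, 4 to 11 behind the face), its back plate on the slat below. The tongue passes the 18 mm opening only with the holder tilted about 40-50 degrees, grip side up; then lower that side.
- rack: grey sorting rack with an aluminium base, fixed on the bench, 92 (x) x 264 (y) x 46 mm tall, six upright places 14 wide at 44 mm spacing along y (y = -110, -66, -22, 22, 66, 110), floor at z = 6, so a mailer's top is at z = 106 mm. Origin: middle of its underside.
- holder_blue: blue three-slot hanging holder, 90 (x) x 101 (y) mm, 0.2-0.32 kg, upright and loose on the bench at the start. Origin: middle of its underside; x to its back (hook side), z up. Floor 4 thick. Slots open upward, centred at y = -40, 0, 40, each 12.5 wide (y), x -39 to 39; walls to z 54, front wall to z 30. Back plate x 39-45, z 0-78. Front fin and rear hook: see its points. Slides along the groove when pushed.
- holder_blue_tongue (a point): top of the blue holder's hook: (54.5, 0, 95) mm in the holder's frame, same axes. In that frame: neck runs back from the plate, x 45 to 56, z 72 to 76; at its end the upright tongue, x 53 to 56, z 72 to 95; both 84 wide (y). Gap between plate and tongue 8 mm.
- holder_blue_grip (a point): grasp point in the blue holder's front finger grip: (-54, 0, 78) mm in the holder's frame. The grip is an upright fin 12 thick (y), x -66 to -42, z 8 to 92; pinch it across y.
- holder_yellow: yellow three-slot hanging holder, 90 (x) x 101 (y) mm, 0.2-0.32 kg, upright and loose on the bench at the start. Origin: middle of its underside; x to its back (hook side), z up. Floor 4 thick. Slots open upward, centred at y = -40, 0, 40, each 12.5 wide (y), x -39 to 39; walls to z 54, front wall to z 30. Back plate x 39-45, z 0-78. Front fin and rear hook: see its points. Slides along the groove when pushed.
- holder_yellow_tongue (a point): top of the yellow holder's hook: (54.5, 0, 95) mm in the holder's frame, same axes. In that frame: neck runs back from the plate, x 45 to 56, z 72 to 76; at its end the upright tongue, x 53 to 56, z 72 to 95; both 84 wide (y). Gap between plate and tongue 8 mm.
- holder_yellow_grip (a point): grasp point in the yellow holder's front finger grip: (-54, 0, 78) mm in the holder's frame. The grip is an upright fin 12 thick (y), x -66 to -42, z 8 to 92; pinch it across y.
- blue0: flat blue slide mailer (closed plastic case), 74 (x) x 10 (y) x 100 tall (z), 0.06 kg. Origin: middle of its underside; y across the thickness, z up. Stands upright in a place of the rack at the start. None if absent. mm.
- blue1: flat blue slide mailer (closed plastic case), 74 (x) x 10 (y) x 100 tall (z), 0.06 kg. Origin: middle of its underside; y across the thickness, z up. Stands upright in a place of the rack at the start. None if absent. mm.
- blue2: flat blue slide mailer (closed plastic case), 74 (x) x 10 (y) x 100 tall (z), 0.06 kg. Origin: middle of its underside; y across the thickness, z up. Stands upright in a place of the rack at the start. None if absent. mm.
- yellow0: flat yellow slide mailer (closed plastic case), 74 (x) x 10 (y) x 100 tall (z), 0.06 kg. Origin: middle of its underside; y across the thickness, z up. Stands upright in a place of the rack at the start. None if absent. mm.
- yellow1: flat yellow slide mailer (closed plastic case), 74 (x) x 10 (y) x 100 tall (z), 0.06 kg. Origin: middle of its underside; y across the thickness, z up. Stands upright in a place of the rack at the start. None if absent. mm.
- yellow2: flat yellow slide mailer (closed plastic case), 74 (x) x 10 (y) x 100 tall (z), 0.06 kg. Origin: middle of its underside; y across the thickness, z up. Stands upright in a place of the rack at the start. None if absent. mm.
- pot_red: bystander, to be left where it is: white specimen pot with red lid, 37 across, 48 tall mm, loose. Origin: middle of its underside.
- pot_green: bystander, to be left where it is: white specimen pot with green lid, 37 across, 48 tall mm, loose. Origin: middle of its underside.
- wash_bottle: bystander, to be left where it is: amber dropper bottle, 56 across, 150 tall mm, loose. Origin: middle of its underside.
- tip_box: bystander, to be left where it is: blue pipette-tip box with clear lid, 87 x 122 x 61 mm, loose. Origin: middle of its underside.
- cell_counter: bystander, to be left where it is: grey keypad counter, 140 x 85 x 22 mm, loose. Origin: middle of its underside.
- slide_box: bystander, to be left where it is: green slide box, 100 x 82 x 34 mm, loose. Origin: middle of its underside.
- marker: bystander, to be left where it is: white and blue marker pen lying down, 135 long, 13 thick mm, loose. Origin: middle of its underside.
Not all that is in view belongs to the job. What is shaped like the yellow2 but pink or turquoise is not meant.

How it is judged:
By the outcome, as a careful person would: the job done as asked, in the order asked, and still so for the second after the job is handed in, with the robot touching nothing.
Of blue0, blue1, blue2, yellow0, yellow1, yellow2 only 3 to 5 are there at a start; the rules pass over those that are not, and their reading is None.
At some moment in a run one of holder_blue, holder_yellow may be knocked a few centimetres aside while the robot is not near it.
It also fails if it takes over 210 s, if anything falls off the work surface, if the arm or the gripper's body presses on something with over 40 N, if the wrist force passes 120 N, or if a joint passes its speed limit or range.

## Working session

There is one attempt and no reset: what is moved stays moved. The work goes in short steps, Python scripts to look and compute and a shell command to move; the robot and the scene stay as the last step left them, time stands still between calls to the robot, and variables do not carry over. Pictures are saved under pics/ and viewed, and the job is handed in when it is done.

```bash
ls -la; mkdir -p pics; python3 - <<'E'
from workcell import manip
import cv2
print(manip.sense())
for n in ["scene","side","wrist"]:
    c=manip.read_camera(n)
    cv2.imwrite(f"pics/{n}0.png",c["img"][:,:,::-1])
    print(n,c["mtx"].round(1).tolist(),c["pose"].round(3).tolist())
E
```

```text
total 12
drwxr-xr-x  3 agent agent 4096 Dec  6 05:46 .
drwxr-xr-x 23 root  root  4096 Dec  6 05:46 ..
drwxr-xr-x  2 agent agent 4096 Dec  6 05:46 pics
{'clock': 0.0, 'qpos': array([67.34826286, 24.44974172,  4.2326594 , 92.05152413, -1.95357292,
       63.64330687, -3.84504434]), 'joint_vel': array([ 0.03530547, -0.05207693,  0.01794169, -0.0184319 , -0.18332122,
       -0.04334904,  0.0128509 ]), 'tau': array([-6.64698891e-04, -9.35817361e+01,  3.66594605e+00, -4.54184568e+01,
       -4.90277633e-02,  2.01448024e-02, -4.40269304e-06]), 'position': array([ 164.12987433, -654.29627301,  204.78077225]), 'tool_rot': array([ 1.79993925e+02,  7.21229751e-02, -7.59173917e+01]), 'force': array([ 0.01926513, -0.30194697,  0.60062082]), 'wrist_torque': array([ 0.00308367,  0.05597845, -0.02372132]), 'width': 94.03649432614009}
scene [[415.6, 0.0, 278.0], [0.0, 415.6, 206.4], [0.0, 0.0, 1.0]] [[-0.73, 0.574, -0.371, 941.09], [0.683, 0.609, -0.404, 513.201], [-0.006, -0.548, -0.837, 1161.962], [0.0, 0.0, 0.0, 1.0]]
side [[455.3, 0.0, 271.7], [0.0, 455.3, 213.3], [0.0, 0.0, 1.0]] [[0.978, -0.11, 0.179, 249.887], [-0.21, -0.557, 0.804, -1134.606], [0.011, -0.823, -0.567, 931.922], [0.0, 0.0, 0.0, 1.0]]
wrist [[325.2, 0.0, 275.9], [0.0, 325.2, 206.3], [0.0, 0.0, 1.0]] [[0.244, -0.938, -0.247, 235.182], [-0.97, -0.237, -0.059, -637.367], [-0.003, 0.254, -0.967, 383.562], [0.0, 0.0, 0.0, 1.0]]
```

View pics/scene0.png

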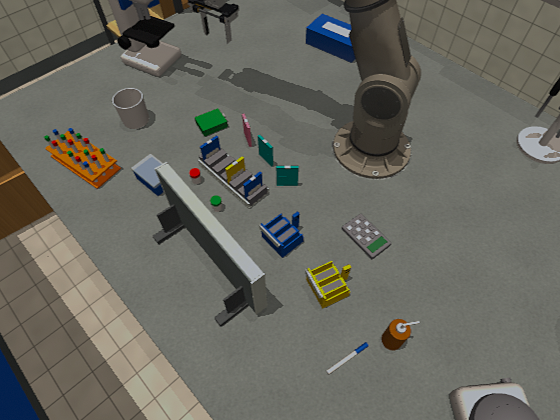

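View pics/side0.png

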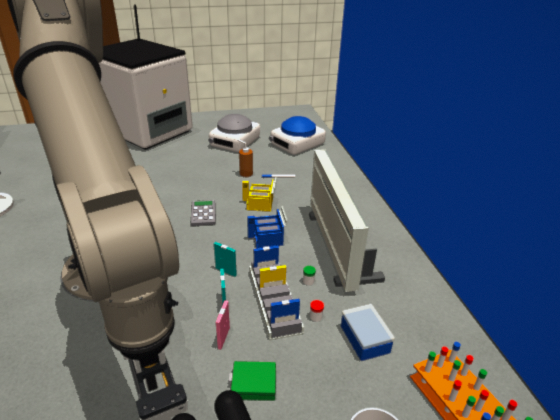

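View pics/wrist0.png

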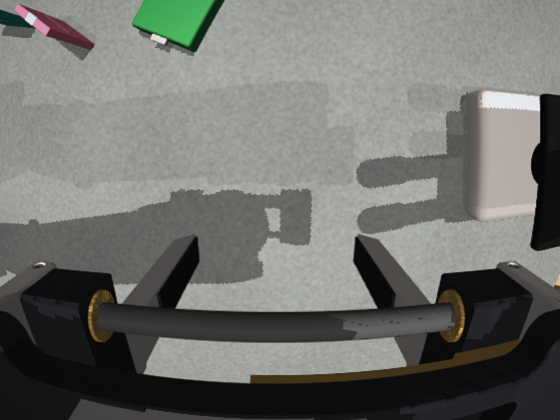

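The scene shows the rack around (235,170) with blue (210,147), yellow (235,166) and blue (255,185) mailers. The pink and turquoise look-alikes stand beside it, the holders are at (282,233) and (328,283), and the panel runs from (160,175) to (265,290). I'll enlarge before measuring.

```bash
cat > h.py <<'E'
import numpy as np, cv2
from workcell import manip
def cam(n):
    c=manip.read_camera(n); return c
def ray(c,u,v):
    K=c["mtx"];P=np.array(c["pose"])
    x=(u-K[0,2])/K[0,0];y=(v-K[1,2])/K[1,1]
    if c.get("fish"):
        r=np.hypot(x,y); s=np.sin(r)/max(r,1e-9); d=np.array([x*s,y*s,np.cos(r)])
    else: d=np.array([x,y,1.0])
    d=P[:3,:3]@d
    return P[:3,3],d/np.linalg.norm(d)
def onz(c,u,v,z):
    o,d=ray(c,u,v); return o+d*(z-o[2])/d[2]
def tri(*rs):
    A=np.zeros((3,3));b=np.zeros(3)
    for o,d in rs:
        M=np.eye(3)-np.outer(d,d);A+=M;b+=M@o
    p=np.linalg.solve(A,b)
    return p,[float(np.linalg.norm((np.eye(3)-np.outer(d,d))@(p-o))) for o,d in rs]
def proj(c,p):
    K=c["mtx"];P=np.array(c["pose"])
    q=P[:3,:3].T@(np.asarray(p,float)-P[:3,3])
    if c.get("fish"):
        r=np.hypot(q[0],q[1]);t=np.arctan2(r,q[2]);q=np.array([q[0]/r*t,q[1]/r*t,1])
    return np.array([K[0,0]*q[0]/q[2]+K[0,2],K[1,1]*q[1]/q[2]+K[1,2]])
def get(n):
    c=cam(n)
    c["fish"]= n=="wrist"
    return c
def crop(c,u0,u1,v0,v1,k,name):
    i=c["img"][v0:v1,u0:u1,::-1]
    i=cv2.resize(i,None,fx=k,fy=k,interpolation=cv2.INTER_CUBIC)
    for u in range((u0//20+1)*20,u1,20):
        cv2.putText(i,str(u),((u-u0)*k,8),0,0.3,(255,255,255)); cv2.line(i,((u-u0)*k,10),((u-u0)*k,16),(255,255,255))
    for v in range((v0//20+1)*20,v1,20):
        cv2.putText(i,str(v),(0,(v-v0)*k+3),0,0.3,(255,255,255)); cv2.line(i,(20,(v-v0)*k),(26,(v-v0)*k),(255,255,255))
    cv2.imwrite("pics/"+name,i)
def st():
    s=manip.sense()
    print("t%.1f"%s["clock"],"pos",s["position"].round(1),"rot",s["tool_rot"].round(1),"F",s["force"].round(1),"T",s["wrist_torque"].round(2),"w %.1f"%s["width"],"q",s["qpos"].round(0))
    return s
E
python3 - <<'E'
from h import *
a=get("scene");b=get("side")
crop(a,150,360,120,310,4,"s1.png") if 0 else crop(a,180,310,120,230,6,"s1.png")
crop(a,240,370,190,310,5,"s2.png")
crop(a,145,285,155,315,4,"s3.png")
crop(b,200,340,230,350,5,"d1.png")
crop(b,230,400,140,300,4,"d2.png")
E
```

```text
(no output)
```

View pics/s1.png

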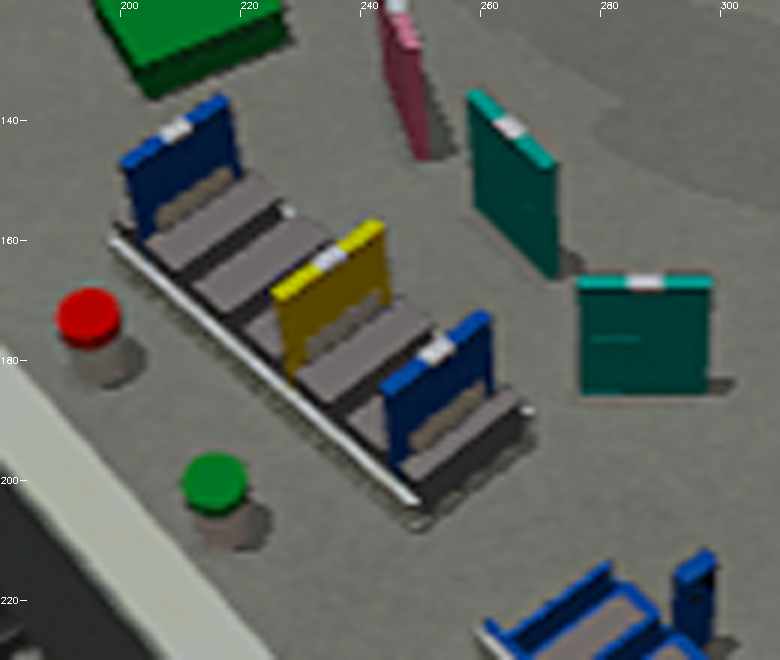

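View pics/s2.png

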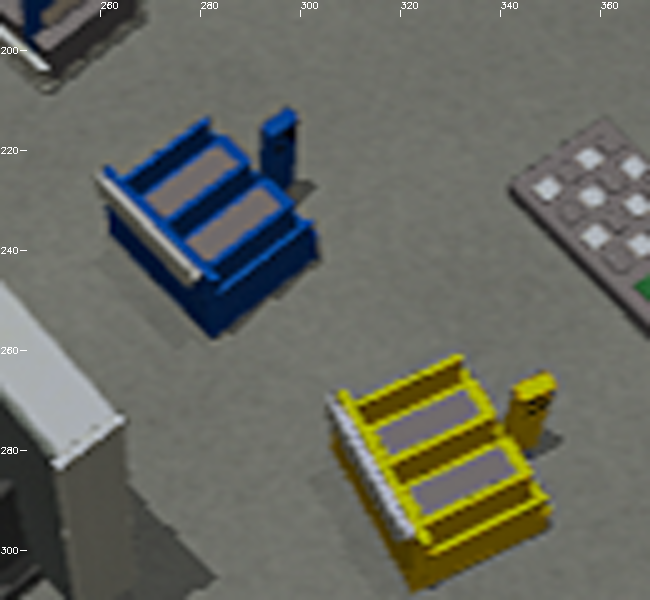

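View pics/s3.png

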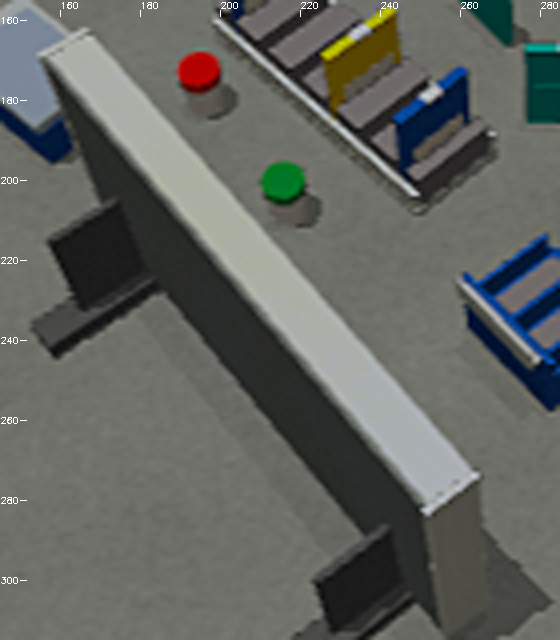

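View pics/d1.png

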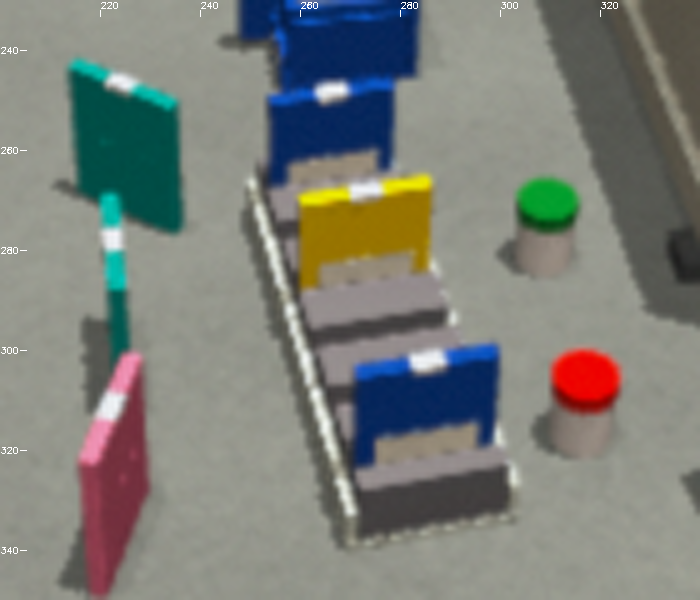

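View pics/d2.png

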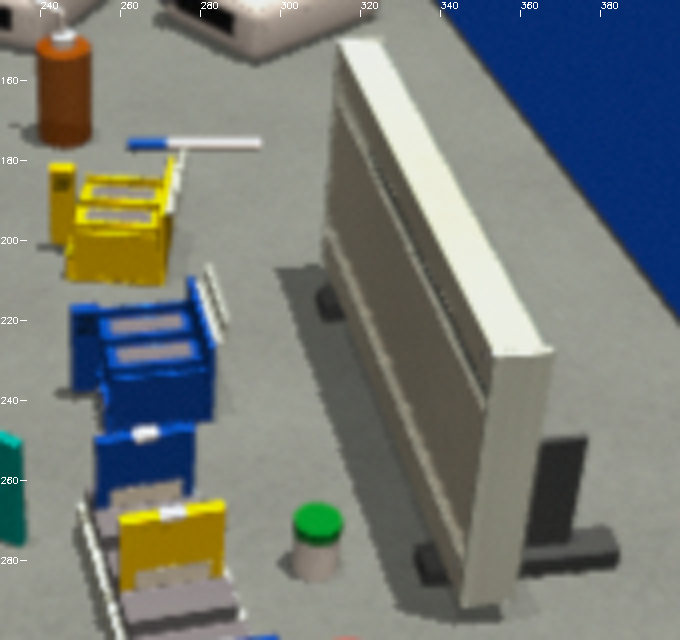

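Three mailers are in the rack, two blue and one yellow. I'll triangulate the panel's top corners, rack corners, mailer tops and holder features from both views.

```bash
python3 - <<'E'
from h import *
a=get("scene");b=get("side")
def T(n,pa,pb,z=None):
    p,e=tri(ray(a,*pa),ray(b,*pb)); print(n,p.round(1),np.round(e,1), "" if z is None else (onz(a,*pa,z).round(0),onz(b,*pb,z).round(0)))
T("panel far(+?)",(264.5,274),(314.5,150.5),240)
T("panel near",(167.5,162.5),(353,229),240)
T("back1",(251,283),(326,150),240)
T("back2",(155,169),(368,227.5),240)
# mailers tops: label centres; s1: u0=180,v0=120,k6 ; d1: u0=200,v0=230,k5
S=lambda x,y:(180+x/6,120+y/6); D=lambda x,y:(200+x/5,230+y/5)
T("blueA",S(176,130),D(428,362),106)
T("yellow",S(330,258),D(366,190),106)
T("blueB",S(437,348),D(331,92),106)
# mailer top ends
T("A l",S(122,160),D(497,348),106);T("A r",S(220,98),D(357,370),106)
T("Y l",S(276,292),D(432,180),106);T("Y r",S(378,225),D(300,196),106)
T("B l",S(385,388),D(392,85),106);T("B r",S(485,318),D(268,100),106)
# rack corners
T("rk",S(415,500),D(430,262));T("rk near far",S(112,238),D(515,515))
# holders; s2 u0=240,v0=190,k5; d2 u0=230,v0=140,k4
S=lambda x,y:(240+x/5,190+y/5); D=lambda x,y:(230+x/4,140+y/4)
T("B tong1",S(97,177),D(227,338),95);T("B tong2",S(195,280),D(209,265),95)
T("B fin out",S(292,113),D(72,307),92);T("B fin in",S(265,128),D(100,307),92)
T("Y tong1",S(331,400),D(172,210),95);T("Y tong2",S(405,533),D(183,150),95)
T("Y fin out",S(550,378),D(52,165),92);T("Y fin in",S(517,388),D(73,166),92)
E
```

```text
panel far(+?) [688.  186.5 237.1] [0.4 0.4] (array([688., 188., 240.]), array([687., 181., 240.]))
panel near [ 658.9 -260.1  236.9] [0.1 0.1] (array([ 660., -257.,  240.]), array([ 657., -264.,  240.]))
back1 [727.  181.8 237.6] [0.4 0.4] (array([727., 183., 240.]), array([726., 177., 240.]))
back2 [ 698.6 -263.4  238.4] [0.1 0.1] (array([ 699., -262.,  240.]), array([ 697., -265.,  240.]))
blueA [ 462.4 -350.3  102.5] [0.6 0.6] (array([ 463., -347.,  106.]), array([ 462., -354.,  106.]))
yellow [ 459.1 -218.4  103.1] [0.8 0.8] (array([ 460., -216.,  106.]), array([ 459., -222.,  106.]))
blueB [ 457.3 -131.9  103.4] [0.8 0.8] (array([ 458., -130.,  106.]), array([ 457., -135.,  106.]))
A l [ 498.7 -350.8  105.3] [0.3 0.3] (array([ 499., -350.,  106.]), array([ 498., -351.,  106.]))
A r [ 427.9 -350.7  103.8] [1.3 1.3] (array([ 430., -349.,  106.]), array([ 426., -352.,  106.]))
Y l [ 496.  -219.3  104.6] [0.7 0.7] (array([ 496., -218.,  106.]), array([ 496., -221.,  106.]))
Y r [ 423.9 -217.5  103.6] [0.6 0.6] (array([ 426., -216.,  106.]), array([ 423., -220.,  106.]))
B l [ 493.7 
[... 314 characters left out ...]
.,  10.,  95.]), array([547., -19.,  95.]))
B tong2 [558.2  96.8  87.1] [1.4 1.4] (array([560., 100.,  95.]), array([556.,  84.,  95.]))
B fin out [436.1  54.8  89.2] [0.2 0.2] (array([437.,  56.,  92.]), array([436.,  51.,  92.]))
B fin in [457.   51.1  89.5] [1.5 1.5] (array([457.,  52.,  92.]), array([458.,  46.,  92.]))
Y tong1 [550.2 202.   77.6] [0.6 0.6] (array([556., 207.,  95.]), array([545., 174.,  95.]))
Y tong2 [579.4 287.3  86.9] [0.1 0.1] (array([582., 289.,  95.]), array([576., 274.,  95.]))
Y fin out [455.3 280.3  89.3] [0.9 0.9] (array([456., 281.,  92.]), array([455., 275.,  92.]))
Y fin in [473.6 272.1  90.7] [0.5 0.5] (array([474., 273.,  92.]), array([474., 270.,  92.]))
```

All measured points fit the given sizes: heights read about 3 mm low, panel length about 447, and the mailers sit at 44 mm multiples (places 1, 4 and 6). Panel yaw is about -3.7°, with the middle of its front at about (673,-37). Next I'll move above the blue holder.

```bash
python3 -m jog '[[[40,25,40,0,0,0,1],[45,30,40,0,0,0,1],[45,30,40,0,0,0,1],[45,30,40,0,0,0,1],[45,30,20,0,0,0,1],[45,30,0,0,0,0,1],[45,45,0,0,0,-3,1],[0,50,0,0,0,-3,1],[0,50,0,0,0,-3,1],[0,50,0,0,0,-3,1],[0,50,0,0,0,-3,1],[0,50,0,0,0,0,1],[0,50,0,0,0,0,1],[-10,50,0,0,0,0,1],[-10,50,0,0,0,0,1],[-10,45,0,0,0,0,1],[0,30,0,0,0,0,1],[0,0,0,0,0,0,1]]]'; python3 - <<'E'
from h import *
st(); c=get("wrist"); cv2.imwrite("pics/w1.png",c["img"][:,:,::-1]); print(c["pose"].round(3).tolist())
E
```

```text
clock: 2.15
position: [383.0, -1.9, 344.9]
tool_rot: [-179.9, -0.0, -90.6]
force: [0.4, -1.1, 0.4]
width: 93.8
t2.1 pos [383.   -1.9 344.9] rot [-179.9   -0.   -90.6] F [ 0.4 -1.1  0.4] T [0.03 0.02 0.05] w 93.8 q [ 21. -10. -26. 113.  -4.  76. -94.]
[[-0.01, -0.967, -0.253, 455.895], [-1.0, 0.01, 0.004, -3.329], [-0.002, 0.253, -0.967, 523.725], [0.0, 0.0, 0.0, 1.0]]
```

View pics/w1.png

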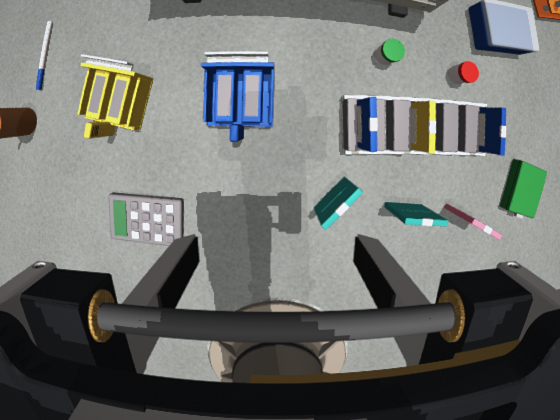

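The wrist view shows everything from above: blue holder (238,95) with its fin at (236,132), yellow holder (113,95) with its fin at (93,130), and the rack (425,125). The x came out short of what I commanded, so I'll measure finer here.

```bash
python3 - <<'E'
from h import *
c=get("wrist"); np.save("pics/w1.npy",c["img"])
crop(c,190,290,40,150,7,"w1b.png"); crop(c,70,165,45,145,7,"w1y.png"); crop(c,335,515,85,165,4,"w1r.png")
E
```

```text
(no output)
```

View pics/w1b.png

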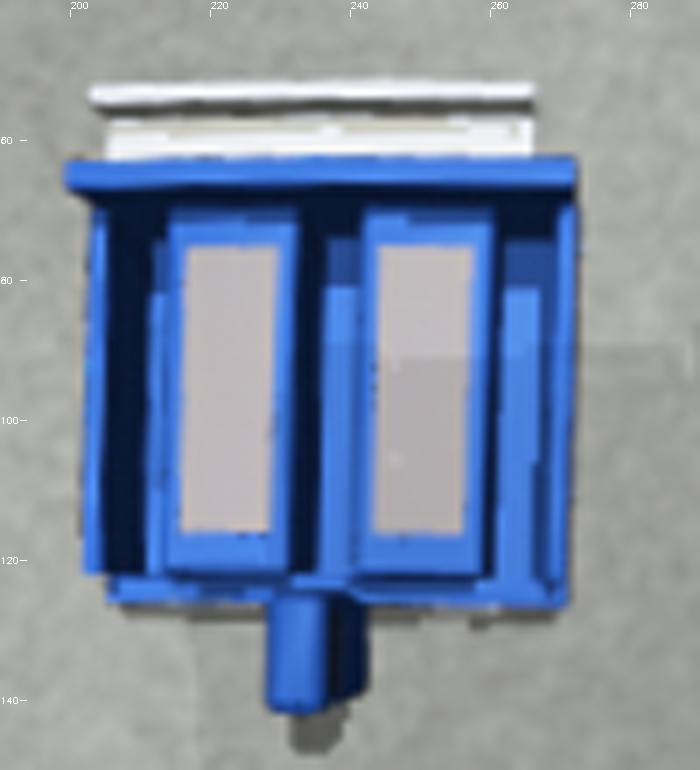

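View pics/w1y.png

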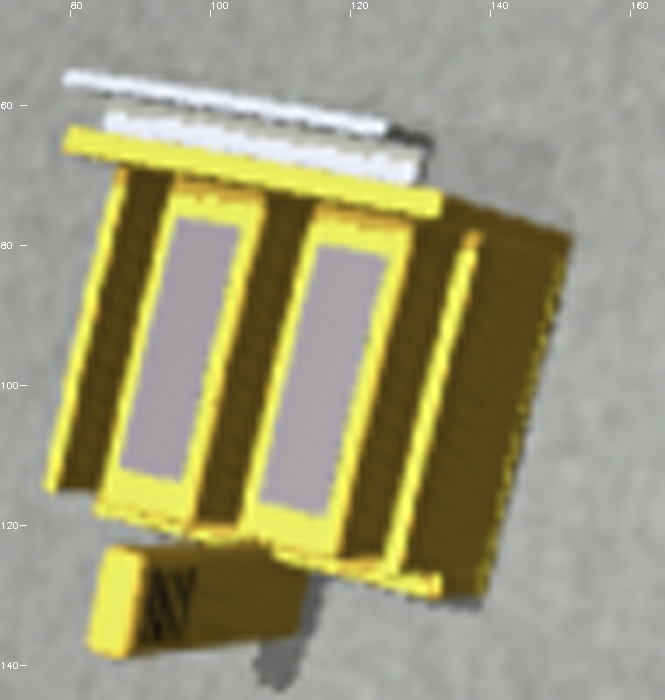

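View pics/w1r.png

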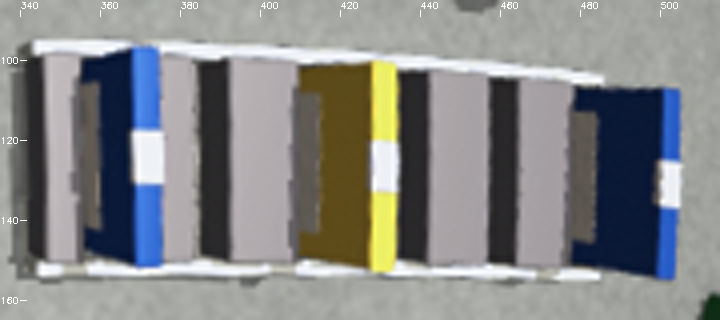

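```bash
python3 - <<'E'
from h import *
c=get("wrist")
S=lambda x,y:(190+x/7,40+y/7)
def P(n,p,z): print(n,onz(c,*p,z).round(1))
P("B tong L",S(90,93),95);P("B tong R",S(535,92),95)
P("B fin end L",S(268,708),92);P("B fin end R",S(325,710),92);P("B fin front L",S(272,595),92);P("finR in",S(325,595),92)
P("B plate L",S(65,173),78);P("B plate R",S(577,170),78)
P("B div1 bl",S(165,572),54);P("div1 tl",S(170,210),54)
S=lambda x,y:(70+x/7,45+y/7)
P("Y tong L",S(65,78),95);P("Y tong R",S(388,127),95)
P("Y fin out L",S(88,645),92);P("Y fin out R",S(128,655),92);P("Y fin in L",S(106,548),92);P("Y fin in R",S(142,550),92)
P("Y plate L",S(68,140),78);P("Y plate R",S(440,203),78)
S=lambda x,y:(335+x/4,85+y/4)
P("B mailer",S(147,157),106);P("Y mailer",S(384,167),106);P("A mailer",S(669,184),106)
P("Bt",S(145,47),106);P("Bb",S(148,266),106);P("Yt",S(384,62),106);P("Yb",S(382,271),106);P("At",S(670,90),106);P("Ab",S(667,278),106)
# pots, etc
P("green pot",(393,50),48);P("red pot",(468,72),48)
E
```

```text
B tong L [554.1  88.8  95. ]
B tong R [549.7   4.7  95. ]
B fin end L [433.5  57.3  92. ]
B fin end R [432.7  46.4  92. ]
B fin front L [455.   55.9  92. ]
finR in [454.6  45.8  92. ]
B plate L [541.9  97.7  78. ]
B plate R [537.4  -2.7  78. ]
B div1 bl [460.6  83.8  54. ]
div1 tl [536.8  81.2  54. ]
Y tong L [577.8 283.2  95. ]
Y tong R [553.5 202.5  95. ]
Y fin out L [453.8 282.5  92. ]
Y fin out R [450.7 271.9  92. ]
Y fin in L [474.1 276.1  92. ]
Y fin in R [472.7 266.6  92. ]
Y plate L [568.  293.5  78. ]
Y plate R [539.1 198.5  78. ]
B mailer [ 455.7 -131.5  106. ]
Y mailer [ 456.6 -219.   106. ]
A mailer [ 459.9 -349.2  106. ]
Bt [ 492.1 -130.7  106. ]
Bb [ 419.7 -132.5  106. ]
Yt [ 493.  -218.4  106. ]
Yb [ 420.4 -219.9  106. ]
At [ 495.9 -348.3  106. ]
Ab [ 423.8 -351.2  106. ]
green pot [ 572.3 -184.2   48. ]
red pot [ 552.7 -319.8   48. ]
```

Sizes check out: tongue length 84.2, fin-to-tongue 108. Blue has yaw -2.7° with its grip at about (444,51.3). Yellow has yaw -17° with its grip at about (463,274). Now descending on the blue fin.

```bash
python3 -m jog '[[[20,20,-30,0,0,-1,1],[20,20,-40,0,0,-1,1],[21,13,-45,0,0,0,1],[0,0,-45,0,0,0,1],[0,0,-25,0,0,0,1],[0,0,0,0,0,0,1],[0,0,0,0,0,0,1]]]'; python3 - <<'E'
from h import *
s=st(); c=get("wrist"); cv2.imwrite("pics/w2.png",c["img"][:,:,::-1])
E
```

```text
clock: 3.0
position: [444.0, 46.6, 161.0]
tool_rot: [180.0, 0.0, -93.0]
force: [-0.4, -0.4, 0.3]
width: 94.2
t3.0 pos [444.   46.6 161. ] rot [180.   0. -93.] F [-0.4 -0.4  0.3] T [ 0.02 -0.01 -0.  ] w 94.2 q [  16.    8.  -32.  121.    5.   52. -112.]
```

View pics/w2.png

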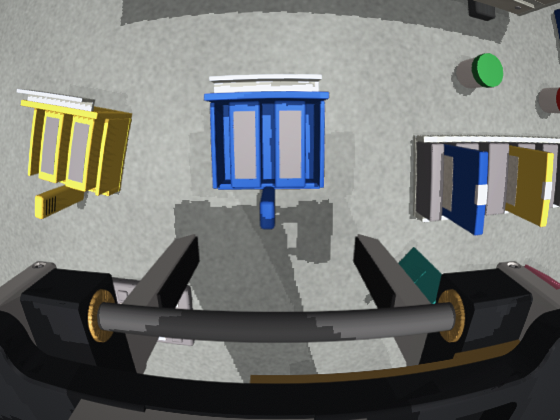

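The blue fin's top runs from (268,190) to (267,226), a few mm left of jaw centre. I'll refine its position.

```bash
python3 - <<'E'
from h import *
c=get("wrist")
crop(c,195,345,60,240,4,"w2b.png")
for p in [(262,190),(274,190),(261,224),(273,224)]: print(onz(c,*p,92).round(1))
print("tongue",onz(c,211,77,95).round(1),onz(c,321,76,95).round(1))
E
```

```text
[466.2  56.3  92. ]
[465.7  47.   92. ]
[438.4  58.9  92. ]
[437.9  49.3  92. ]
tongue [556.2  89.8  95. ] [552.1   7.3  95. ]
```

View pics/w2b.png

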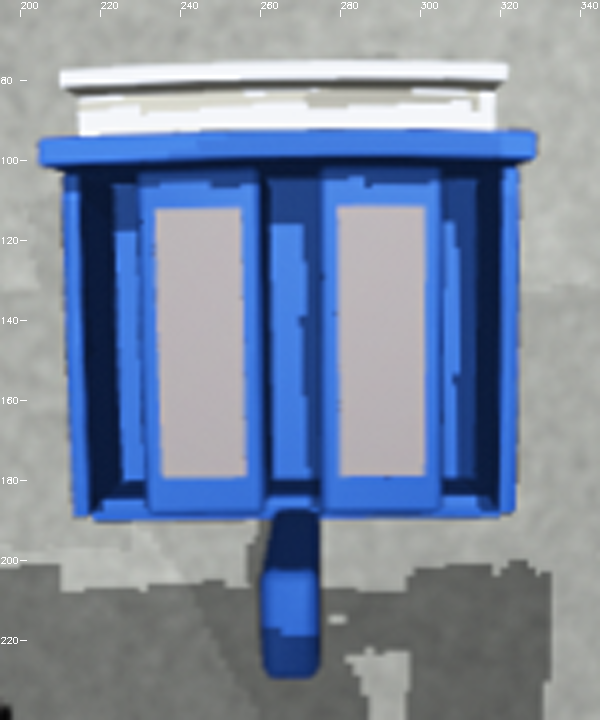

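```bash
python3 - <<'E'
from h import *
c=get("wrist")
for p in [(261,203),(274.5,203),(260.5,229),(274,229),(267.3,216)]: print(onz(c,*p,92).round(1))
E
```

```text
[455.9  57.9  92. ]
[455.4  47.2  92. ]
[434.4  59.7  92. ]
[433.8  48.8  92. ]
[445.   53.5  92. ]
```

```bash
python3 -m jog '[[[1,6.5,-30,0,0,0,1],[0,0,-35,0,0,0,1],[0,0,-36,0,0,0,0],[0,0,0,0,0,0,-1],[0,0,0,0,0,0,-1],[0,0,0,0,0,0,-1],[0,0,0,0,0,0,-1],[0,0,0,0,0,0,-1]]]' 55; python3 - <<'E'
from h import *
st()
E
```

```text
clock: 3.95
position: [445.5, 53.7, 60.7]
tool_rot: [-179.9, 0.0, -92.9]
force: [0.5, 0.2, 0.8]
width: 49.3
t4.0 pos [445.5  53.7  60.7] rot [-179.9    0.   -92.9] F [0.5 0.2 0.8] T [0.08 0.01 0.04] w 49.3 q [  12.   18.  -30.  126.   14.   39. -121.]
```

```bash
python3 -m jog '[[[0,0,0,0,0,0,-1],[0,0,0,0,0,0,-1],[0,0,0,0,0,0,-1],[0,0,0,0,0,0,-1],[0,0,0,0,0,0,-1],[0,0,0,0,0,0,-1],[0,0,0,0,0,0,-1],[0,0,0,0,0,0,-1]]]' 55; python3 - <<'E'
from h import *
st()
E
```

```text
clock: 4.75
position: [444.7, 53.7, 59.5]
tool_rot: [180.0, 0.0, -92.9]
force: [0.5, 0.5, -1.1]
width: 11.6
t4.8 pos [444.7  53.7  59.5] rot [180.    0.  -92.9] F [ 0.5  0.5 -1.1] T [ 0.09 -0.04 -0.06] w 11.6 q [  12.   18.  -30.  126.   14.   39. -121.]
```

Gripped at width 11.6. Next I'll work out the hooking clearance in the panel's x–z plane.

```bash
cat > plan.py <<'E'
import numpy as np
from scipy import ndimage as nd
from collections import deque
# holder outline pts sampled (holder x,z)
def rect(x0,x1,z0,z1,s=0.5):
    X,Z=np.meshgrid(np.arange(x0,x1+.01,s),np.arange(z0,z1+.01,s)); return np.c_[X.ravel(),Z.ravel()]
H=np.vstack([rect(45,56,72,76),rect(53,56,72,95),rect(39,45,0,78,1)])
# distance to panel solids
g=0.5; xs=np.arange(-120,60,g); zs=np.arange(20,330,g)
X,Z=np.meshgrid(xs,zs,indexing='ij')
S=((X>=0)&(X<=4)&(((Z>=72)&(Z<=190))|((Z>=208)&(Z<=240)))) | ((X>=34)&(X<=38)&(Z<=240)) | ((X>=0)&(X<=38)&(Z>=236)&(Z<=240))|((X>=4)&(X<=34)&(Z>=186-40)&(Z<=150))
D=nd.distance_transform_edt(~S)*g
th=np.arange(0,61,2.5)
# tongue-ref: position of point Q=(50,74) (neck centre) in panel frame
qx=np.arange(-40,26,1.0); qz=np.arange(165,225,1.0)
C=np.zeros((len(th),len(qx),len(qz)))
for i,t in enumerate(np.radians(th)):
    d=H-np.array([50,74]); dx=d[:,0]*np.cos(t)+d[:,1]*np.sin(t); dz=-d[:,0]*np.sin(t)+d[:,1]*np.cos(t)
    for j,x in enumerate(qx):
        ix=np.round((x+dx+120)/g).astype(int)
        for k,z in enumerate(qz):
            iz=np.round((z+dz-20)/g).astype(int)
            C[i,j,k]=D[ix,iz].min()
np.save("C.npy",C)
ti=lambda t:int(round(t/2.5))
# pass window: start: th=45, qx=-30 ; goal th=0 qx=4 qz=193
for c in [4,3.5,3,2.5,2,1.5,1.2]:
    goal=[(0,j,k) for j in range(len(qx)) for k in range(len(qz)) if C[0,j,k]>=c and 3<=qx[j]<=9 and 188<=qz[k]<=200]
    lab,n=nd.label(C>=c)
    gs={lab[p] for p in goal}
    ok=[th[i] for i in range(len(th)) for j in [0] if any(lab[i,0,k] in gs and lab[i,0,k]>0 for k in range(len(qz)))]
    print(c,len(goal),ok)
E
python3 plan.py
```

```text
4 0 []
3.5 0 []
3 0 []
2.5 0 []
2 7 [np.float64(0.0), np.float64(2.5), np.float64(5.0), np.float64(7.5), np.float64(10.0), np.float64(12.5), np.float64(15.0), np.float64(17.5), np.float64(20.0), np.float64(22.5), np.float64(25.0), np.float64(27.5), np.float64(30.0), np.float64(32.5), np.float64(35.0), np.float64(37.5), np.float64(40.0), np.float64(42.5), np.float64(45.0), np.float64(47.5), np.float64(50.0), np.float64(52.5), np.float64(55.0), np.float64(57.5), np.float64(60.0)]
1.5 7 [np.float64(0.0), np.float64(2.5), np.float64(5.0), np.float64(7.5), np.float64(10.0), np.float64(12.5), np.float64(15.0), np.float64(17.5), np.float64(20.0), np.float64(22.5), np.float64(25.0), np.float64(27.5), np.float64(30.0), np.float64(32.5), np.float64(35.0), np.float64(37.5), np.float64(40.0), np.float64(42.5), np.float64(45.0), np.float64(47.5), np.float64(50.0), np.float64(52.5), np.float64(55.0), np.float64(57.5), np.float64(60.0)]
1.2 7 [np.float64(0.0), np.float64(2.5), np.float64(5.0), np.float64(7.5), np.float64(10.0), np.float64(12.5), np.float64(15.0), np.float64(17.5), np.float64(20.0), np.float64(22.5), np.float64(25.0), np.float64(27.5), np.float64(30.0), np.float64(32.5), np.float64(35.0), np.float64(37.5), np.float64(40.0), np.float64(42.5), np.float64(45.0), np.float64(47.5), np.float64(50.0), np.float64(52.5), np.float64(55.0), np.float64(57.5), np.float64(60.0)]
```

```bash
cat > path.py <<'E'
import numpy as np, heapq
C=np.load("C.npy"); th=np.arange(0,61,2.5);qx=np.arange(-40,26,1.0); qz=np.arange(165,225,1.0)
s=(18,0,None)
k0=int(np.argmax(C[18,12]));start=(18,10,k0)
goal=max(((0,j,k) for j in range(len(qx)) for k in range(len(qz)) if 3<=qx[j]<=9 and 188<=qz[k]<=200),key=lambda p:C[p])
print(start,C[start],goal,C[goal])
d={start:0};pr={};h=[(0,start)]
while h:
    c,p=heapq.heappop(h)
    if p==goal:break
    if c>d[p]:continue
    for a in (-1,0,1):
        for b in (-1,0,1):
            for e in (-1,0,1):
                q=(p[0]+a,p[1]+b,p[2]+e)
                if min(q)<0 or any(q[i]>=C.shape[i] for i in range(3)) or C[q]<1.5: continue
                n=c+np.sqrt(a*a*2+b*b+e*e)/min(C[q],6)**2
                if n<d.get(q,1e9): d[q]=n;pr[q]=p;heapq.heappush(h,(n,q))
path=[goal]
while path[-1]!=start: path.append(pr[path[-1]])
path=path[::-1]
for p in path[::2]+[path[-1]]:
    t=np.radians(th[p[0]]); Q=np.array([qx[p[1]],qz[p[2]]])
    v=np.array([-54-50,59.5-74]); T=Q+[v[0]*np.cos(t)+v[1]*np.sin(t),-v[0]*np.sin(t)+v[1]*np.cos(t)]
    print("th",th[p[0]],"Q",Q,"clear %.1f"%C[p],"TCP panel",T.round(1))
E
python3 path.py
```

```text
(18, 10, 23) 13.901438774457844 (0, 43, 29) 2.0
th 45.0 Q [-30. 188.] clear 13.9 TCP panel [-113.8  251.3]
th 45.0 Q [-28. 188.] clear 12.4 TCP panel [-111.8  251.3]
th 45.0 Q [-26. 188.] clear 11.0 TCP panel [-109.8  251.3]
th 47.5 Q [-24. 189.] clear 9.2 TCP panel [-105.   255.9]
th 50.0 Q [-22. 190.] clear 7.8 TCP panel [-100.   260.3]
th 52.5 Q [-20. 191.] clear 6.7 TCP panel [-94.8 264.7]
th 55.0 Q [-18. 192.] clear 5.8 TCP panel [-89.5 268.9]
th 55.0 Q [-16. 193.] clear 5.4 TCP panel [-87.5 269.9]
th 55.0 Q [-14. 194.] clear 4.5 TCP panel [-85.5 270.9]
th 55.0 Q [-12. 195.] clear 4.3 TCP panel [-83.5 271.9]
th 55.0 Q [-10. 196.] clear 4.5 TCP panel [-81.5 272.9]
th 55.0 Q [ -8. 197.] clear 4.2 TCP panel [-79.5 273.9]
th 50.0 Q [ -6. 198.] clear 3.9 TCP panel [-84.  268.3]
th 45.0 Q [ -4. 199.] clear 3.5 TCP panel [-87.8 262.3]
th 40.0 Q [ -2. 199.] clear 3.5 TCP panel [-91.  254.7]
th 35.0 Q [ -1. 199.] clear 3.9 TCP panel [-94.5 246.8]
th 30.0 Q [  0. 199.] clear 3.9 TCP panel [-97.3 238.4]
th 25.0 Q [  2. 198.] clear 4.3 TCP panel [-98.4 228.8]
th 20.0 Q [  2. 198.] clear 4.3 TCP panel [-100.7  219.9]
th 15.0 Q [  3. 198.] clear 4.0 TCP panel [-101.2  210.9]
th 10.0 Q [  3. 198.] clear 3.5 TCP panel [-101.9  201.8]
th 5.0 Q [  3. 196.] clear 2.5 TCP panel [-101.9  190.6]
th 0.0 Q [  3. 194.] clear 2.0 TCP panel [-101.   179.5]
th 0.0 Q [  3. 194.] clear 2.0 TCP panel [-101.   179.5]
```

```bash
python3 -m jog '[[[0,0,10,0,0,0,-1],[0,0,30,0,0,0,-1],[0,0,40,0,0,-0.8,-1],[0,-20,40,0,0,0,-1],[10,-30,40,0,0,0,-1],[15,-30,40,0,0,0,-1],[15,-30,10,0,0,0,-1],[15,-30,0,0.2,4,0,-1],[15,-30,0,0.4,6,0,-1],[3,-5,0,0.5,7,0,-1],[0,0,0,0.5,7,0,-1],[0,0,0,0.5,7,0,-1],[0,0,0,0.5,7,0,-1],[0,0,0,0.5,7,0,-1],[0,0,0,0,0,0,-1],[0,0,0,0,0,0,-1]]]'; python3 - <<'E'
from h import *
st(); c=get("wrist"); cv2.imwrite("pics/w3.png",c["img"][:,:,::-1])
c=get("side"); crop(c,220,400,130,300,4,"d3.png")
E
```

```text
clock: 6.35
position: [517.1, -119.1, 266.5]
tool_rot: [134.9, 0.3, -93.7]
force: [0.4, 0.2, -1.8]
width: 11.9
t6.3 pos [ 517.1 -119.1  266.5] rot [134.9   0.3 -93.7] F [ 0.4  0.2 -1.8] T [-0.01 -1.01 -0.05] w 11.9 q [ 18.  39. -21.  76.   8. 113. -98.]
```

View pics/w3.png

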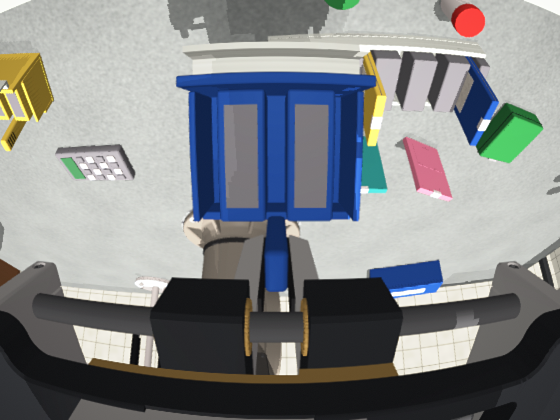

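View pics/d3.png

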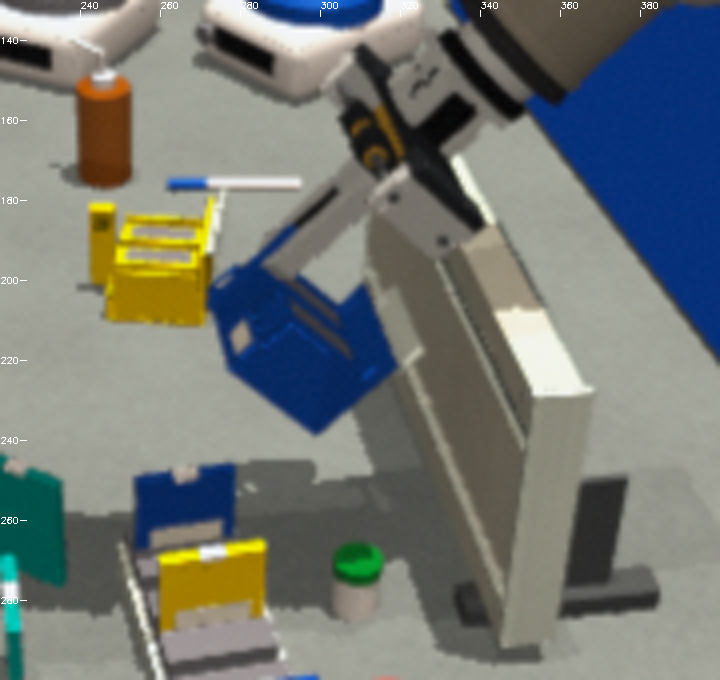

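The holder hangs tilted 45° in the jaws and is well clear. Joint 6 is at 113 of 117, so I'll replan with the tilt kept to 45° or less.

```bash
sed -i 's/C=np.load("C.npy")/C=np.load("C.npy")[:18]/; s/C\[18,12\]/C[17,12]/; s/start=(18,10/start=(17,0/; s/path\[::2\]/path[::3]/' path.py; sed -i 's/T.round(1))/T.round(1),"world",(np.array([673.5,-36.8])+T[0]*np.array([.9979,-.0651])-95*np.array([.0651,.9979])).round(1))/' path.py; python3 path.py
python3 - <<'E'
from h import *
s=manip.sense()
p=s["position"]-np.array([673.5,-36.8,0]);print("panel X",p[0]*.9979-p[1]*.0651,"Y",p[0]*.0651+p[1]*.9979)
# measured tongue tip ends in side + scene
a=get("scene");crop(a,180,300,130,250,6,"s4.png")
E
```

```text
(17, 0, 23) 23.119256043393783 (0, 43, 29) 2.0
th 42.5 Q [-40. 188.] clear 23.1 TCP panel [-126.5  247.6] world [ 541.1 -123.4]
th 42.5 Q [-37. 188.] clear 20.4 TCP panel [-123.5  247.6] world [ 544.1 -123.6]
th 42.5 Q [-34. 188.] clear 17.7 TCP panel [-120.5  247.6] world [ 547.1 -123.8]
th 42.5 Q [-31. 188.] clear 15.1 TCP panel [-117.5  247.6] world [ 550.1 -124. ]
th 42.5 Q [-28. 188.] clear 12.7 TCP panel [-114.5  247.6] world [ 553.1 -124.1]
th 42.5 Q [-25. 188.] clear 10.6 TCP panel [-111.5  247.6] world [ 556.1 -124.3]
th 42.5 Q [-22. 188.] clear 8.5 TCP panel [-108.5  247.6] world [ 559.1 -124.5]
th 42.5 Q [-19. 189.] clear 6.0 TCP panel [-105.5  248.6] world [ 562.1 -124.7]
th 42.5 Q [-16. 189.] clear 5.0 TCP panel [-102.5  248.6] world [ 565.1 -124.9]
th 42.5 Q [-13. 191.] clear 3.5 TCP panel [-99.5 250.6] world [ 568.1 -125.1]
th 42.5 Q [-10. 193.] clear 2.8 TCP panel [-96.5 252.6] world [ 571.  -125.3]
th 42.5 Q [ -7. 196.] clear 2.8 TCP panel [-93.5 255.6] world [ 574.  -125.5]
th 42.5 Q [ -4. 199.] clear 3.2 TCP panel [-90.5 258.6] world [ 577.  -125.7]
th 35.0 Q [ -1. 199.] clear 3.9 TCP panel [-94.5 246.8] world [ 573.  -125.4]
th 27.5 Q [  1. 198.] clear 3.6 TCP panel [-97.9 233.2] world [ 569.6 -125.2]
th 20.0 Q [  2. 198.] clear 4.3 TCP panel [-100.7  219.9] world [ 566.8 -125. ]
th 12.5 Q [  3. 198.] clear 3.8 TCP panel [-101.7  206.4] world [ 565.9 -125. ]
th 5.0 Q [  3. 196.] clear 2.5 TCP panel [-101.9  190.6] world [ 565.7 -125. ]
th 0.0 Q [  3. 194.] clear 2.0 TCP panel [-101.   179.5] world [ 566.5 -125. ]
panel X -150.8369985370458 Y -92.63613203709001
```

View pics/s4.png

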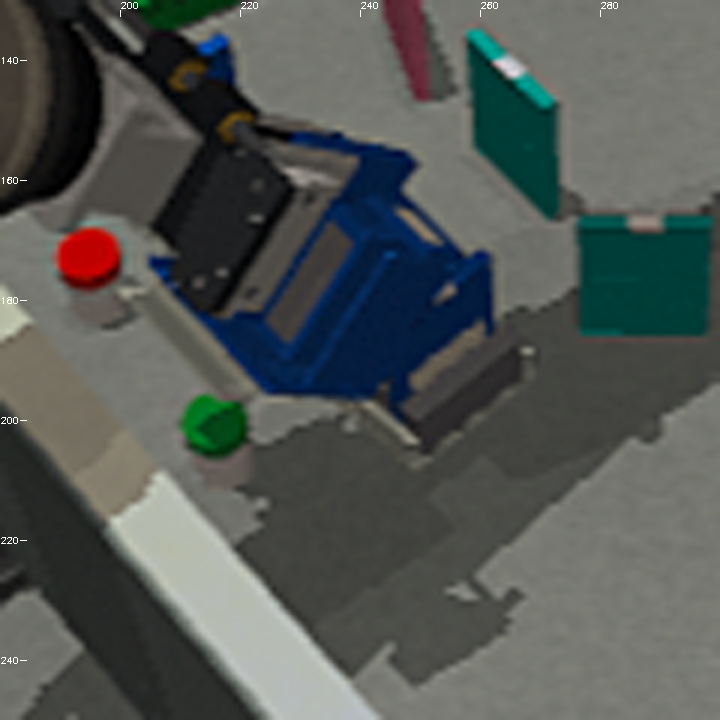

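```bash
python3 -m jog '[[[12,-0.8,-5,0,0,0,-1],[13,-0.8,-5,0,0,0,-1],[12,-0.8,-5,0,0,0,-1],[0,0,0,0,0,0,-1],[0,0,0,0,0,0,-1]]]'; python3 - <<'E'
from h import *
s=st()
p=s["position"]-np.array([673.5,-36.8,0]);print("panel X",p[0]*.9979-p[1]*.0651,"Y",p[0]*.0651+p[1]*.9979)
c=get("side"); crop(c,270,370,140,260,6,"d4.png")
# predicted pixels for groove edges at this Y and tongue tip ends
def W(X,Y,Z): return np.array([673.5,-36.8,0])+X*np.array([.9979,-.0651,0])+Y*np.array([.0651,.9979,0])+[0,0,Z]
print("slot low",proj(c,W(0,-200,190)).round(1),"up",proj(c,W(0,-200,208)).round(1),"top",proj(c,W(0,-220,240)).round(1))
R=cv2.Rodrigues(np.radians(45)*np.array([.0651,.9979,0]))[0]
B=np.array([[.9979,.0651,0],[-.0651,.9979,0],[0,0,1]])
for q in [(54.5,-42,95),(54.5,42,95),(45,-50,78)]:
    print(q,proj(c,s["position"]+R@B@(np.array(q)-[-54,0,59.5])).round(1))
E
```

```text
clock: 7.0
position: [553.6, -121.8, 253.1]
tool_rot: [135.0, 0.2, -93.8]
force: [0.6, -0.1, -2.5]
width: 11.5
t7.0 pos [ 553.6 -121.8  253.1] rot [135.    0.2 -93.8] F [ 0.6 -0.1 -2.5] T [-0.   -1.01  0.03] w 11.5 q [ 17.  43. -20.  70.   9. 114. -98.]
panel X -114.09402319083748 Y -92.66145565452962
slot low [348.4 237.8] up [349.2 232.5] top [352.7 227.2]
(54.5, -42, 95) [337.9 220.6]
(54.5, 42, 95) [330.3 204. ]
(45, -50, 78) [331.9 224.4]
```

View pics/d4.png

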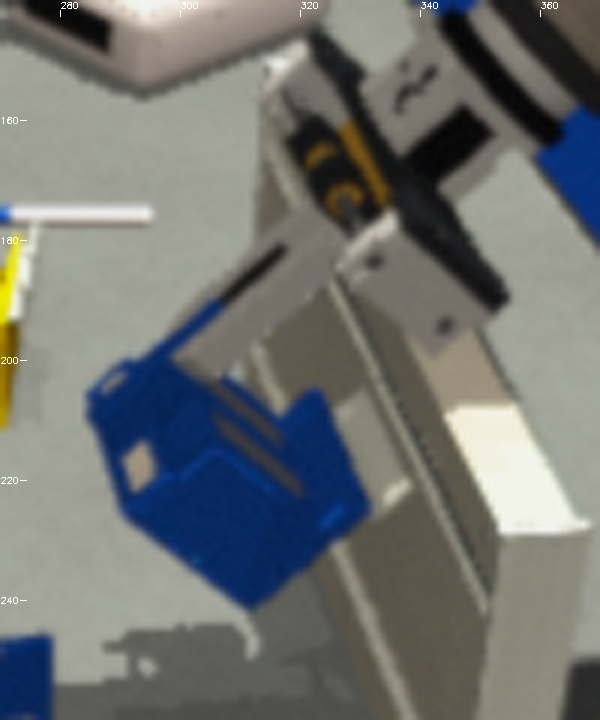

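The tongue tip is seen at (338,221) against a predicted (337.9,220.6), so the holder sits in the hand as assumed. Entering the groove in small steps.

```bash
python3 -m jog '[[[5,-0.3,0,0,0,0,-1],[5,-0.3,0,0,0,0,-1],[4,-0.3,0.5,0,0,0,-1],[3,-0.2,2,0,0,0,-1],[3,-0.2,2,0,0,0,-1],[0,0,0,0,0,0,-1],[0,0,0,0,0,0,-1]]]'; python3 - <<'E'
from h import *
s=st()
p=s["position"]-np.array([673.5,-36.8,0]);print("panel X",p[0]*.9979-p[1]*.0651,"Y",p[0]*.0651+p[1]*.9979)
c=get("side"); crop(c,270,370,140,260,6,"d5.png")
E
```

```text
clock: 7.75
position: [574.0, -123.0, 256.5]
tool_rot: [134.9, 0.2, -93.7]
force: [0.7, 0.5, -3.0]
width: 11.8
t7.8 pos [ 574.  -123.   256.5] rot [134.9   0.2 -93.7] F [ 0.7  0.5 -3. ] T [-0.04 -1.03 -0.01] w 11.8 q [ 15.  44. -18.  67.   8. 116. -97.]
panel X -93.71930449575821 Y -92.48159513097892
```

View pics/d5.png

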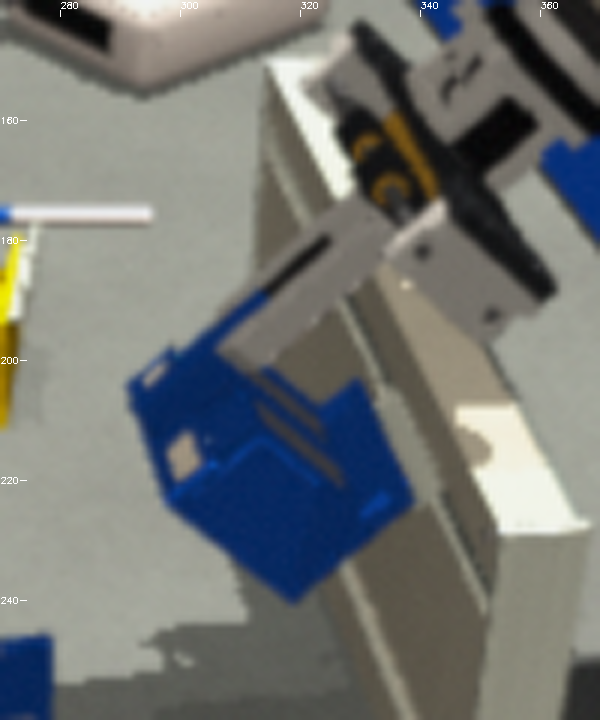

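```bash
python3 -m jog '[[[1.5,-0.1,1,-0.08,-1.2,0,-1],[2,-0.1,1.2,-0.08,-1.3,0,-1],[-2,0.1,-6,-0.25,-3.7,0,-1],[-2,0.1,-6,-0.25,-3.8,0,-1],[0,0,0,0,0,0,-1],[0,0,0,0,0,0,-1]]]'; python3 - <<'E'
from h import *
s=st()
p=s["position"]-np.array([673.5,-36.8,0]);print("panel X",p[0]*.9979-p[1]*.0651,"Y",p[0]*.0651+p[1]*.9979)
E
```

```text
clock: 8.4
position: [573.2, -123.3, 247.8]
tool_rot: [144.9, 0.1, -93.7]
force: [0.1, -0.3, -1.6]
width: 11.8
t8.4 pos [ 573.2 -123.3  247.8] rot [ 1.449e+02  1.000e-01 -9.370e+01] F [ 0.1 -0.3 -1.6] T [-0.05 -0.8   0.04] w 11.8 q [ 17.  38. -20.  74.   9. 105. -97.]
panel X -94.41418580583756 Y -92.85494301110805
```

```bash
python3 -m jog '[[[-1.7,0.1,-7,-0.25,-3.75,0,-1],[-1.7,0.1,-7,-0.25,-3.75,0,-1],[-1.5,0.1,-7,-0.25,-3.75,0,-1],[-1.3,0.1,-7,-0.25,-3.75,0,-1],[0,0,0,0,0,0,-1],[0,0,0,0,0,0,-1]]]'; python3 - <<'E'
from h import *
s=st()
p=s["position"]-np.array([673.5,-36.8,0]);print("panel X",p[0]*.9979-p[1]*.0651,"Y",p[0]*.0651+p[1]*.9979)
c=get("side"); crop(c,270,370,140,260,6,"d6.png")
E
```

```text
clock: 9.0
position: [567.2, -122.8, 219.1]
tool_rot: [159.8, 0.1, -93.7]
force: [0.5, -0.2, -3.0]
width: 11.9
t9.0 pos [ 567.2 -122.8  219.1] rot [ 1.598e+02  1.000e-01 -9.370e+01] F [ 0.5 -0.2 -3. ] T [ 0.02 -0.39  0.01] w 11.9 q [ 21.  29. -22.  87.   9.  86. -96.]
panel X -100.50987267350162 Y -92.73260823182588
```

View pics/d6.png

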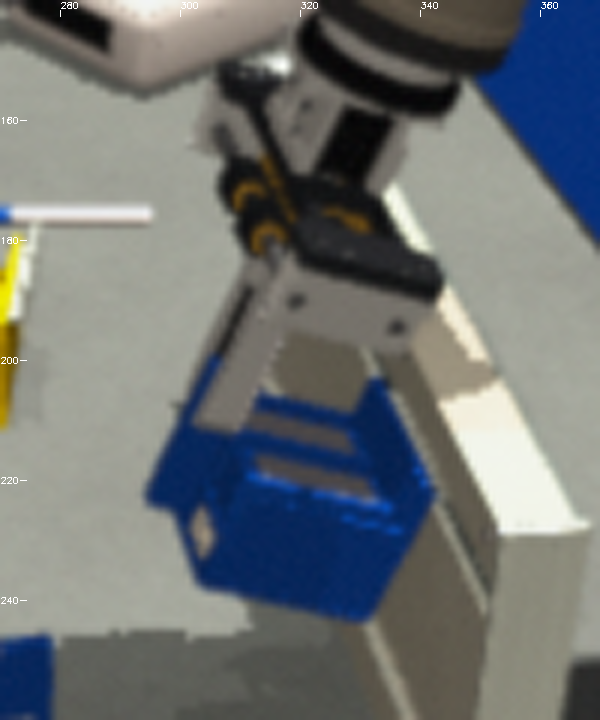

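```bash
python3 -m jog '[[[-0.5,0,-6,-0.22,-3.3,0,-1],[-0.3,0,-6,-0.22,-3.3,0,-1],[0,0,-6.5,-0.22,-3.3,0,-1],[0,0,-6.5,-0.22,-3.3,0,-1],[0,0,-6.5,-0.22,-3.3,0,-1],[0.3,0,-6,-0.22,-3.3,0,-1],[0,0,0,0,0,0,-1],[0,0,0,0,0,0,-1]]]'; python3 - <<'E'
from h import *
s=st()
p=s["position"]-np.array([673.5,-36.8,0]);print("panel X",p[0]*.9979-p[1]*.0651,"Y",p[0]*.0651+p[1]*.9979)
E
```

```text
clock: 9.85
position: [566.9, -122.6, 181.4]
tool_rot: [179.7, 0.1, -93.6]
force: [0.3, -0.4, -1.8]
width: 11.4
t9.8 pos [ 566.9 -122.6  181.4] rot [ 1.797e+02  1.000e-01 -9.360e+01] F [ 0.3 -0.4 -1.8] T [0.01 0.14 0.  ] w 11.4 q [ 25.  19. -23. 104.   8.  59. -95.]
panel X -100.75585705034447 Y -92.60113517015543
```

```bash
python3 -m jog '[[[0,0,-1.5,0,0,0,-1],[0,0,-1.5,0,0,0,-1],[0,0,-1,0,0,0,-1],[0,0,0,0,0,0,-1],[0,0,0,0,0,0,-1]]]'; python3 - <<'E'
from h import *
s=st()
c=get("side"); crop(c,270,370,140,260,6,"d7.png")
E
python3 -m jog '[[[0.7,0,-0.5,0,0,0,-1],[0.7,0,0,0,0,0,-1],[0,0,0,0,0,0,-1]]]'
```

```text
clock: 10.35
position: [567.2, -122.6, 177.6]
tool_rot: [179.8, 0.1, -93.6]
force: [1.9, -0.0, 2.1]
width: 11.6
t10.3 pos [ 567.2 -122.6  177.6] rot [ 1.798e+02  1.000e-01 -9.360e+01] F [ 1.9 -0.   2.1] T [-0.02 -0.55  0.07] w 11.6 q [ 25.  19. -23. 105.   9.  58. -95.]
clock: 10.7
position: [568.0, -122.7, 177.0]
tool_rot: [179.8, 0.1, -93.6]
force: [-3.9, 0.6, 6.4]
width: 11.5
```

View pics/d7.png

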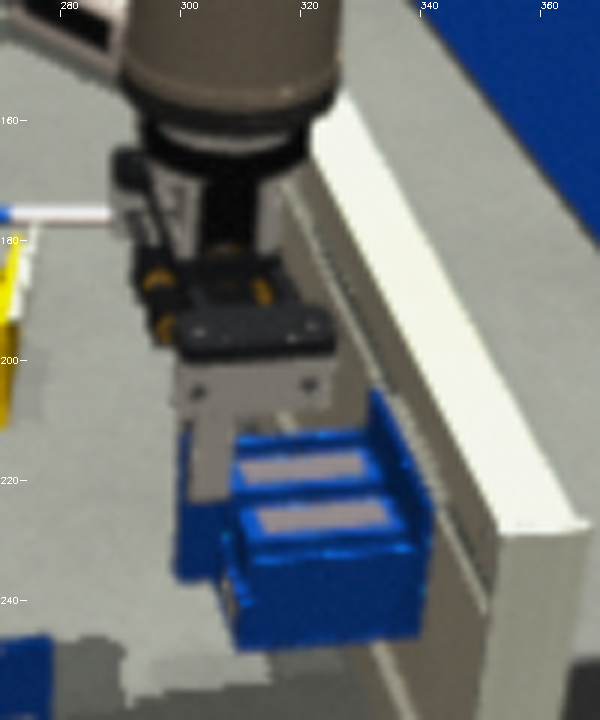

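Contact is felt on both the neck (Fz +6.4) and the back plate (Fx -3.9) at the expected pose. Releasing, and backing off straight up.

```bash
python3 -m jog '[[[-0.5,0,0.5,0,0,0,-0.6],[0,0,0,0,0,0,-0.4],[0,0,0,0,0,0,-0.2],[0,0,0,0,0,0,0],[0,0,0,0,0,0,0],[0,0,0,0,0,0,0]]]'; python3 -m jog '[[[0,0,20,0,0,0,0],[0,0,30,0,0,0,0],[0,0,40,0,0,0,0],[-15,0,40,0,0,0,0.5],[-30,20,20,0,0,0,1],[-20,40,0,0,0,-2,1],[-20,40,0,0,0,-2,1],[-15,50,0,0,0,-3,1],[0,50,0,0,0,-3,1],[0,50,0,0,0,-3,1],[0,50,0,0,0,0,1],[0,40,0,0,0,0,1],[0,30,0,0,0,0,1],[0,0,0,0,0,0,1]]]'; python3 - <<'E'
from h import *
s=st()
c=get("side"); crop(c,220,370,140,260,5,"d8.png")
c=get("wrist"); cv2.imwrite("pics/w4.png",c["img"][:,:,::-1])
E
```

```text
clock: 11.3
position: [567.6, -122.7, 177.2]
tool_rot: [179.8, 0.1, -93.6]
force: [-0.2, 0.4, -0.3]
width: 47.0
clock: 12.7
position: [467.1, 249.4, 327.2]
tool_rot: [179.7, 0.2, -106.3]
force: [0.2, -1.2, 0.2]
width: 93.9
t12.7 pos [467.1 249.4 327.2] rot [ 179.7    0.2 -106.3] F [ 0.2 -1.2  0.2] T [ 0.03 -0.03 -0.04] w 93.9 q [   3.    9.  -42.   99.    6.   74. -147.]
```

View pics/d8.png

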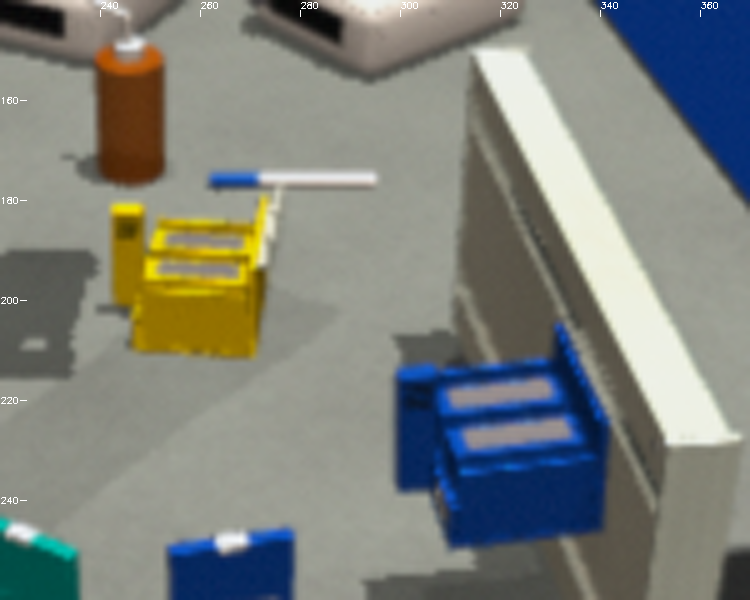

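View pics/w4.png

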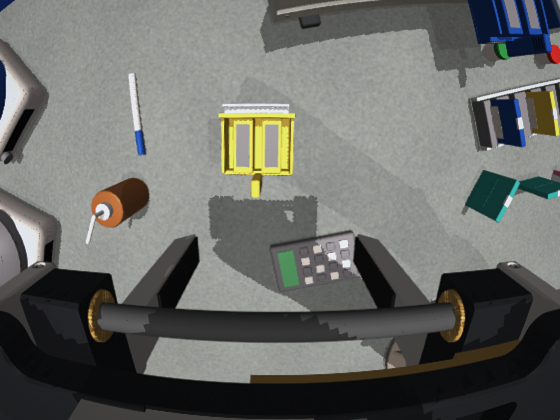

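Blue hangs level against the panel. Joint 7 is near its limit at -147, so for yellow I'll use the half-turned grasp. First I'll measure the yellow fin from this view.

```bash
python3 - <<'E'
from h import *
c=get("wrist"); crop(c,210,305,95,205,7,"w4y.png")
E
```

```text
(no output)
```

View pics/w4y.png

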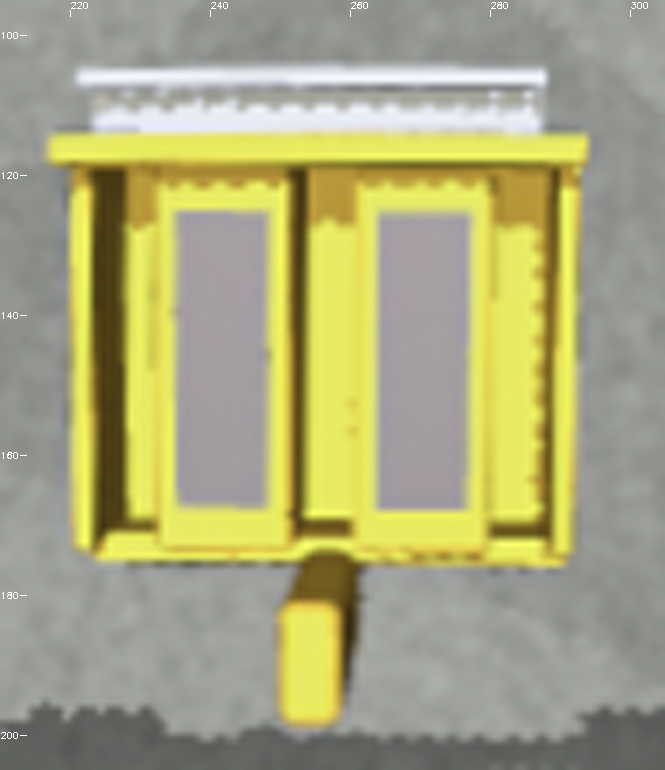

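```bash
python3 - <<'E'
from h import *
c=get("wrist")
S=lambda x,y:(210+x/7,95+y/7)
F=[onz(c,*S(*p),92) for p in [(280,608),(340,608),(280,720),(340,720)]]
print(np.round(F,1),np.mean(F,0).round(1))
t=[onz(c,*S(*p),95) for p in [(78,76),(546,76)]];print(np.round(t,1),"yaw",np.degrees(np.arctan2(-(t[0]-t[1])[0],(t[0]-t[1])[1])))
t=[onz(c,*S(*p),78) for p in [(48,148),(587,150)]];print(np.round(t,1),"yaw",np.degrees(np.arctan2(-(t[0]-t[1])[0],(t[0]-t[1])[1])))
E
```

```text
[[474.2 278.1  92. ]
 [471.  267.4  92. ]
 [453.9 284.6  92. ]
 [450.6 273.8  92. ]] [462.4 276.   92. ]
[[578.7 283.6  95. ]
 [553.6 203.7  95. ]] yaw -17.401102540595968
[[569.1 295.7  78. ]
 [538.8 199.5  78. ]] yaw -17.50547997832859
```

```bash
python3 -m jog '[[[0,0,0,0,0,8.5,1],[0,0,0,0,0,8.5,1],[0,0,0,0,0,8.5,1],[0,0,0,0,0,8.5,1],[0,0,0,0,0,8.5,1],[0,0,0,0,0,8.5,1],[0,0,0,0,0,8.5,1],[0,0,0,0,0,8.5,1],[0,0,0,0,0,8.5,1],[0,0,0,0,0,8.5,1],[0,0,0,0,0,8.5,1],[0,0,0,0,0,8.5,1],[0,0,0,0,0,8.5,1],[0,0,0,0,0,8.5,1],[0,0,0,0,0,8.5,1],[0,0,0,0,0,8.5,1],[0,0,0,0,0,8.5,1],[0,0,0,0,0,8.5,1],[0,0,0,0,0,8.5,1],[0,0,0,0,0,8.5,1]]]'; python3 -m jog '[[[-3,15,-30,0,0,8.4,1],[-2,12,-45,0,0,0,1],[0,0,-45,0,0,0,1],[0,0,-45,0,0,0,1],[0,0,0,0,0,0,1],[0,0,0,0,0,0,1]]]';python3 - <<'E'
from h import *
s=st()
c=get("wrist"); cv2.imwrite("pics/w5.png",c["img"][:,:,::-1])
E
```

```text
clock: 14.9
position: [468.6, 243.8, 327.3]
tool_rot: [179.8, 0.1, 63.6]
force: [0.1, 0.5, 0.2]
width: 94.1
clock: 15.5
position: [463.5, 271.8, 163.2]
tool_rot: [179.8, 0.1, 71.7]
force: [-0.2, 0.8, 0.6]
width: 94.0
t15.5 pos [463.5 271.8 163.2] rot [1.798e+02 1.000e-01 7.170e+01] F [-0.2  0.8  0.6] T [ 0.08 -0.13  0.06] w 94.0 q [ 11.  25. -61. 110.  25.  60.  12.]
```

View pics/w5.png

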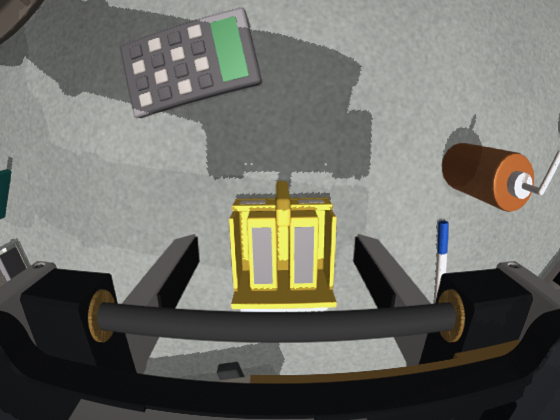

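```bash
python3 - <<'E'
from h import *
c=get("wrist"); crop(c,225,345,170,300,5,"w5y.png")
E
python3 -m jog '[[[-1,4.2,-20,0,0,0.9,1],[0,0,-20,0,0,0,1],[0,0,0,0,0,0,0.4],[0,0,0,0,0,0,0.2]]]'; python3 -c "
from h import *
st()"
```

```text
clock: 16.0
position: [463.0, 276.8, 124.0]
tool_rot: [179.7, 0.0, 72.6]
force: [0.5, 0.7, -1.0]
width: 81.4
t16.0 pos [463.  276.8 124. ] rot [179.7   0.   72.6] F [ 0.5  0.7 -1. ] T [ 0.05 -0.09  0.01] w 81.4 q [  9.  28. -59. 111.  29.  57.   9.]
```

View pics/w5y.png

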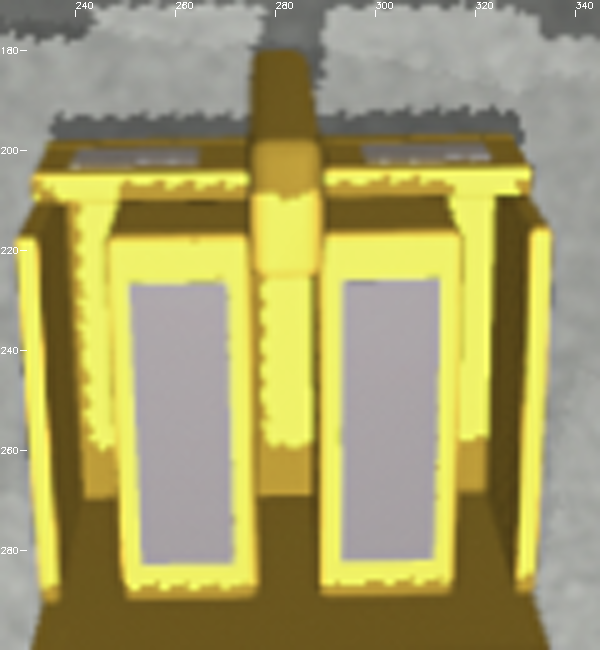

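```bash
python3 -m jog '[[[0,0,-20,0,0,0,0.2],[0,0,-22,0,0,0,0],[0,0,-22,0,0,0,0],[0,0,0,0,0,0,-0.5],[0,0,0,0,0,0,-1],[0,0,0,0,0,0,-1],[0,0,0,0,0,0,-1],[0,0,0,0,0,0,-1],[0,0,0,0,0,0,-1],[0,0,0,0,0,0,-1],[0,0,0,0,0,0,-1],[0,0,0,0,0,0,-1]]]' 55; python3 -c "
from h import *
st()
c=get('wrist'); cv2.imwrite('pics/w6.png',c['img'][:,:,::-1])"
```

```text
clock: 17.2
position: [462.5, 276.6, 58.8]
tool_rot: [179.8, 0.1, 72.7]
force: [-1.5, -1.4, 8.0]
width: 11.8
t17.2 pos [462.5 276.6  58.8] rot [1.798e+02 1.000e-01 7.270e+01] F [-1.5 -1.4  8. ] T [-0.13  0.03 -0.03] w 11.8 q [  5.  32. -54. 114.  35.  51.   5.]
```

View pics/w6.png

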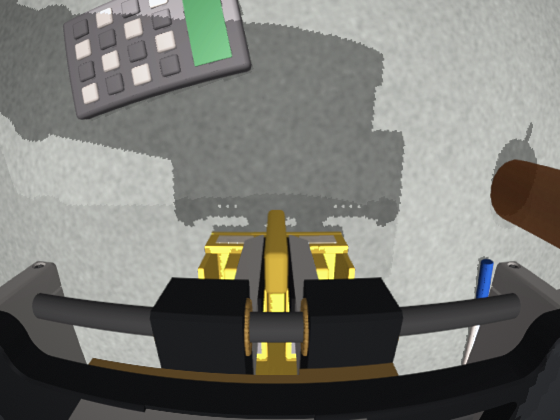

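```bash
python3 -m jog '[[[0,0,10,0,0,0,-1],[0,0,30,0,0,0,-1],[0,0,40,0,0,2,-1],[5,-20,40,0,0,3,-1],[10,-30,40,0,0,3,-1],[10,-30,40,0,0,3,-1],[10,-30,8,0,0,2.6,-1],[10,-30,0,0,0,0,-1],[10,-30,0,0,0,0,-1],[12,-30,0,0,0,0,-1],[0,-8,0,0,0,0,-1],[0,0,0,0.3,4,0,-1],[0,0,0,0.4,7,0,-1],[0,0,0,0.5,7,0,-1],[0,0,0,0.5,7,0,-1],[0,0,0,0.5,7,0,-1],[0,0,0,0.5,7,0,-1],[0,0,0,0.4,6,0,-1],[0,0,0,0,0,0,-1],[0,0,0,0,0,0,-1]]]'; python3 - <<'E'
from h import *
s=st()
p=s["position"]-np.array([673.5,-36.8,0]);print("panel X",p[0]*.9979-p[1]*.0651,"Y",p[0]*.0651+p[1]*.9979)
c=get("side"); crop(c,250,370,130,250,6,"d9.png")
E
```

```text
clock: 19.25
position: [528.8, 70.3, 264.6]
tool_rot: [-135.2, -0.2, 86.3]
force: [-1.0, -0.1, -1.7]
width: 11.6
t19.2 pos [528.8  70.3 264.6] rot [-135.2   -0.2   86.3] F [-1.  -0.1 -1.7] T [ 0.02 -1.1  -0.01] w 11.6 q [ 22.  47. -54.  75.  11. 113.  52.]
panel X -151.3272728191814 Y 97.46400798256212
```

View pics/d9.png

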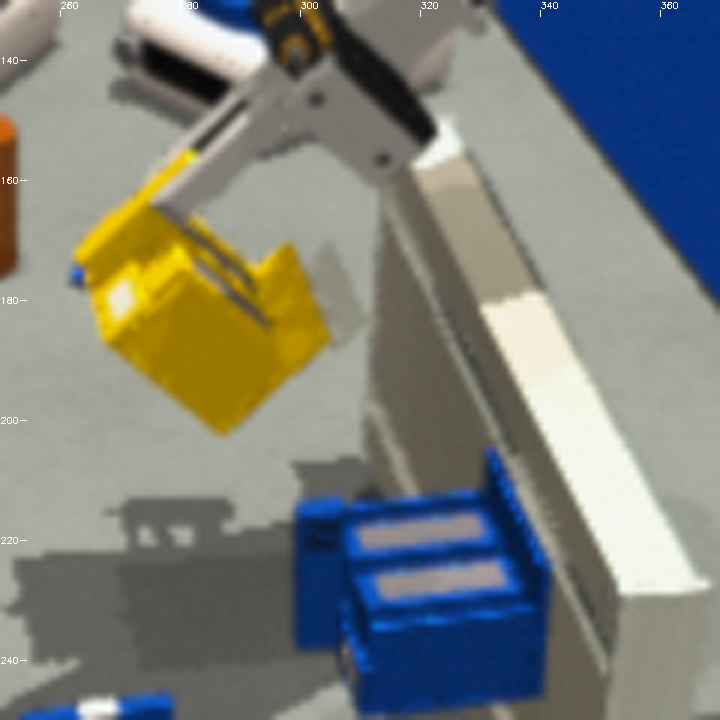

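Yellow is tilted and clear. Repeating the same entry that worked for blue.

```bash
python3 -m jog '[[[12,-0.8,-4,0,0,0,-1],[13,-0.8,-4,0,0,0,-1],[12,-0.8,-4,0,0,0,-1],[5,-0.3,0,0,0,0,-1],[5,-0.3,0,0,0,0,-1],[0,0,0,0,0,0,-1],[0,0,0,0,0,0,-1]]]'; python3 - <<'E'
from h import *
s=st()
p=s["position"]-np.array([673.5,-36.8,0]);print("panel X",p[0]*.9979-p[1]*.0651,"Y",p[0]*.0651+p[1]*.9979)
E
```

```text
clock: 20.0
position: [575.6, 66.7, 253.3]
tool_rot: [-135.2, -0.1, 86.3]
force: [0.3, 0.1, -2.5]
width: 11.4
t20.0 pos [575.6  66.7 253.3] rot [-1.352e+02 -1.000e-01  8.630e+01] F [ 0.3  0.1 -2.5] T [-0.09 -1.14  0.  ] w 11.4 q [ 18.  51. -51.  67.  13. 116.  54.]
panel X -104.44767663986882 Y 96.89037579279169
```

```bash
python3 -m jog '[[[0,0,-2.2,-0.1,-1.3,0,-1],[2,-0.1,-2.3,-0.1,-1.2,0,-1],[3,-0.2,2,0,0,0,-1],[3,-0.2,2,0,0,0,-1],[3,-0.2,3,0,0,0,-1],[0,0,0,0,0,0,-1],[0,0,0,0,0,0,-1]]]'; python3 - <<'E'
from h import *
s=st()
p=s["position"]-np.array([673.5,-36.8,0]);print("panel X",p[0]*.9979-p[1]*.0651,"Y",p[0]*.0651+p[1]*.9979)
c=get("side"); crop(c,250,370,130,250,6,"d10.png")
E
```

```text
clock: 20.7
position: [586.9, 66.0, 255.1]
tool_rot: [-137.6, -0.0, 86.3]
force: [-1.0, 0.2, -1.6]
width: 11.4
t20.7 pos [586.9  66.  255.1] rot [-137.6   -0.    86.3] F [-1.   0.2 -1.6] T [-0.01 -1.08  0.03] w 11.4 q [ 17.  50. -50.  66.  14. 115.  55.]
panel X -93.0781309060739 Y 96.9224730421084
```

View pics/d10.png

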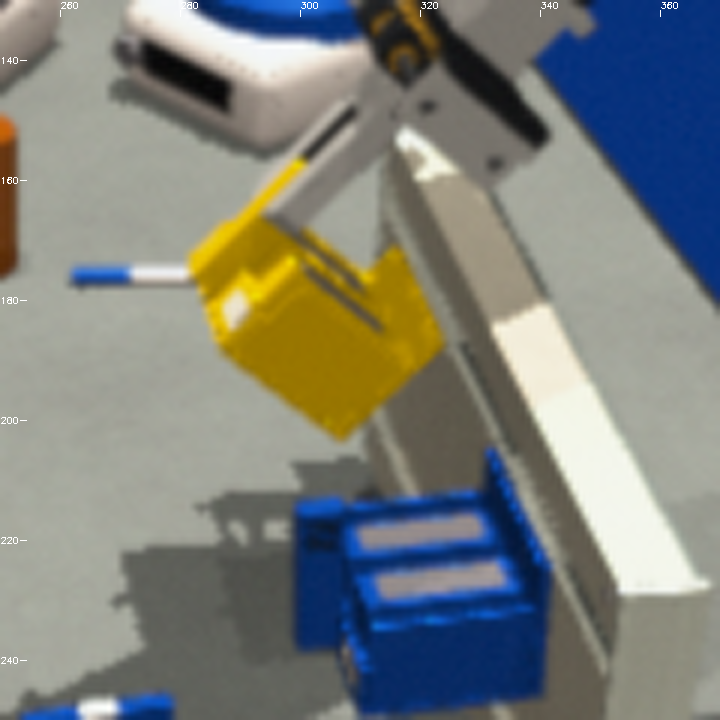

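```bash
python3 -m jog '[[[2.5,-0.1,3,0,0,0,-1],[-2,0.1,-5.8,-0.25,-3.7,0,-1],[-2,0.1,-5.8,-0.25,-3.8,0,-1],[0,0,0,0,0,0,-1]]]'; python3 -m jog '[[[-1.7,0.1,-7,-0.25,-3.75,0,-1],[-1.7,0.1,-7,-0.25,-3.75,0,-1],[-1.5,0.1,-7,-0.25,-3.75,0,-1],[-1.3,0.1,-7,-0.25,-3.75,0,-1],[0,0,0,0,0,0,-1],[0,0,0,0,0,0,-1]]]'; python3 - <<'E'
from h import *
s=st()
p=s["position"]-np.array([673.5,-36.8,0]);print("panel X",p[0]*.9979-p[1]*.0651,"Y",p[0]*.0651+p[1]*.9979)
E
```

```text
clock: 21.15
position: [584.9, 66.1, 247.8]
tool_rot: [-145.3, -0.0, 86.3]
force: [-0.4, 1.6, -0.7]
width: 11.5
clock: 21.75
position: [579.1, 65.9, 219.1]
tool_rot: [-160.0, 0.0, 86.2]
force: [0.5, -0.2, -2.0]
width: 11.3
t21.8 pos [579.1  65.9 219.1] rot [-160.     0.    86.2] F [ 0.5 -0.2 -2. ] T [-0.04 -0.58  0.02] w 11.3 q [ 25.  37. -54.  85.  19.  89.  55.]
panel X -100.84314860694344 Y 96.35680006858917
```

```bash
python3 -m jog '[[[-0.5,0,-6,-0.22,-3.3,0,-1],[-0.3,0,-6,-0.22,-3.3,0,-1],[0,0,-6.5,-0.22,-3.3,0,-1],[0,0,-6.5,-0.22,-3.3,0,-1],[0,0,-6.5,-0.22,-3.3,0,-1],[0.3,0,-6.5,-0.22,-3.4,0,-1],[0,0,0,0,0,0,-1],[0,0,0,0,0,0,-1]]]'; python3 -m jog '[[[0,0,-1.5,0,0,0,-1],[0,0,-1.5,0,0,0,-1],[0,0,-0.5,0,0,0,-1],[0.5,0,-0.5,0,0,0,-1],[0,0,0,0,0,0,-1],[0,0,0,0,0,0,-1]]]'; python3 - <<'E'
from h import *
s=st()
p=s["position"]-np.array([673.5,-36.8,0]);print("panel X",p[0]*.9979-p[1]*.0651,"Y",p[0]*.0651+p[1]*.9979)
c=get("side"); crop(c,250,370,130,250,6,"d11.png")
E
```

```text
clock: 22.55
position: [579.0, 66.1, 180.9]
tool_rot: [-180.0, 0.0, 86.2]
force: [0.8, 0.1, -2.0]
width: 11.5
clock: 23.15
position: [579.3, 66.5, 176.8]
tool_rot: [179.9, 0.0, 86.3]
force: [-1.6, 0.4, 2.5]
width: 11.5
t23.1 pos [579.3  66.5 176.8] rot [179.9   0.   86.3] F [-1.6  0.4  2.5] T [ 0.13 -0.09 -0.04] w 11.5 q [ 31.  27. -56. 103.  25.  63.  52.]
panel X -100.76681855602476 Y 96.95780295970641
```

View pics/d11.png

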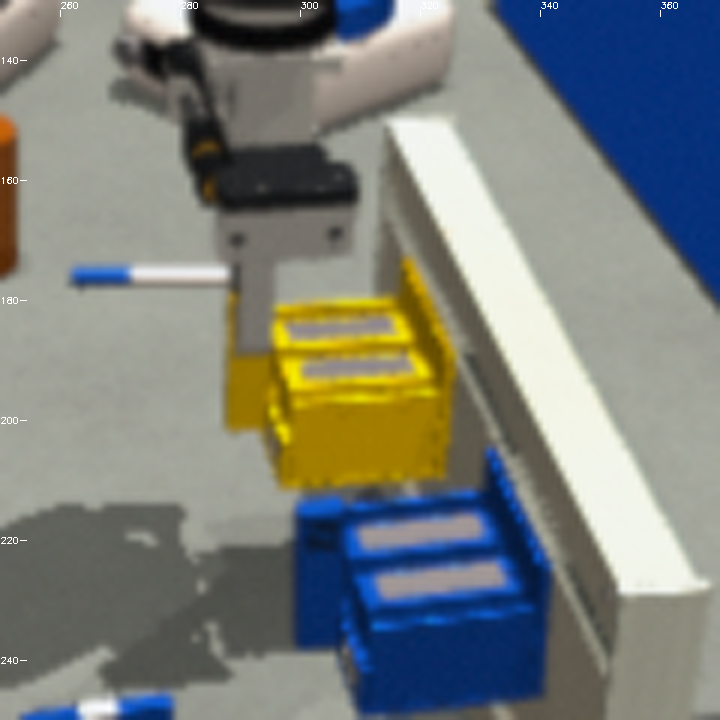

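Contact starts on the neck. I'll push slightly more toward the panel until the back plate touches, then release.

```bash
python3 -m jog '[[[0.7,0,0,0,0,0,-1],[0.5,0,0,0,0,0,-1],[0,0,0,0,0,0,-1],[0,0,0,0,0,0,-1]]]'; 
```

```text
clock: 23.6
position: [580.2, 66.4, 176.7]
tool_rot: [179.9, 0.0, 86.3]
force: [-5.6, 0.5, 6.6]
width: 11.8
```

```bash
python3 -m jog '[[[-0.5,0,0.5,0,0,0,-0.6],[0,0,0,0,0,0,-0.4],[0,0,0,0,0,0,-0.2],[0,0,0,0,0,0,0],[0,0,0,0,0,0,0],[0,0,0,0,0,0,0],[0,0,20,0,0,0,0],[0,0,30,0,0,0,0],[0,0,40,0,0,0,0],[-15,0,40,0,0,0,0],[-30,-20,20,0,0,0,0],[-20,-40,0,0,0,2,0],[-20,-40,0,0,0,2,0],[-20,-40,0,0,0,1,0],[-15,-40,0,0,0,0,0],[0,-20,0,0,0,0,0],[0,0,0,0,0,0,0],[0,0,0,0,0,0,0]]]'; python3 - <<'E'
from h import *
s=st()
c=get("wrist"); cv2.imwrite("pics/w7.png",c["img"][:,:,::-1])
c=get("scene"); crop(c,180,360,120,310,4,"s7.png") if 0 else crop(c,170,350,120,260,4,"s7.png")
c=get("side"); crop(c,200,380,130,290,4,"d12.png")
E
```

```text
clock: 25.4
position: [460.2, -133.1, 327.1]
tool_rot: [179.9, -0.0, 91.3]
force: [0.2, 0.2, -1.1]
width: 47.4
t25.4 pos [ 460.2 -133.1  327.1] rot [179.9  -0.   91.3] F [ 0.2  0.2 -1.1] T [ 0.09 -0.17  0.  ] w 47.4 q [ 66.   5. -59. 104.   4.  73.  97.]
```

View pics/w7.png

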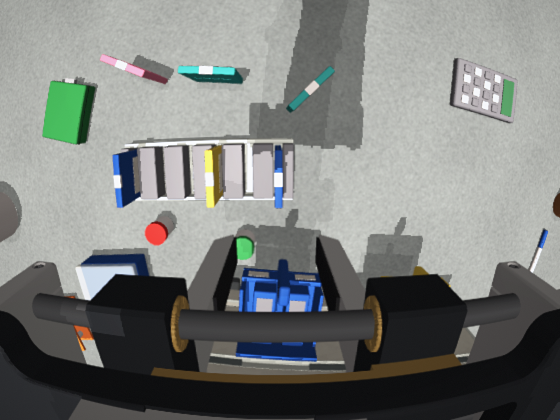

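View pics/d12.png

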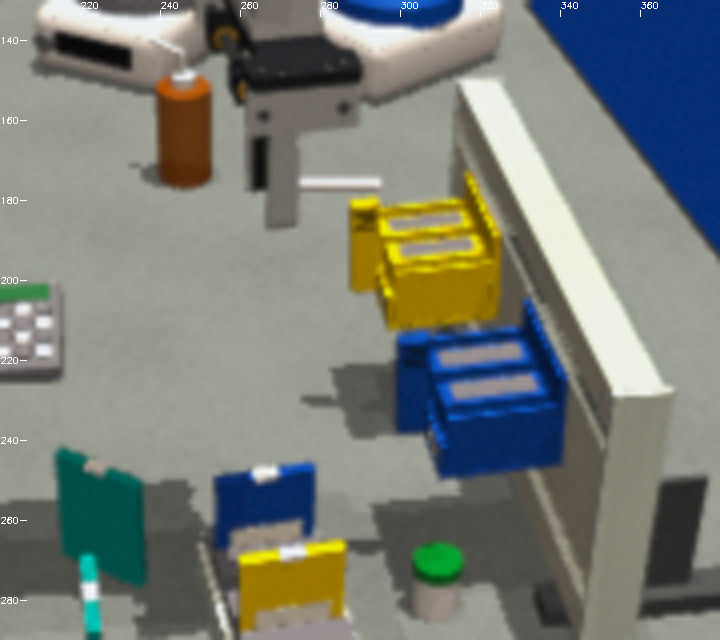

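View pics/s7.png

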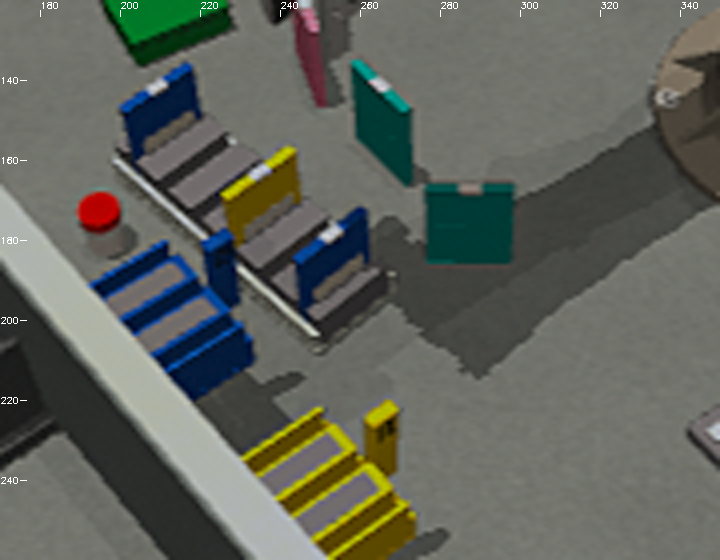

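Both holders hang level: blue at (300,205) and yellow at (256,245) in the scene crop. Candidates in the rack are blue at wrist (278,177), yellow (212,176) and blue (123,177). The pink (133,68) and turquoise (210,73), (311,88) ones outside the rack are not meant. One enlarged crop to confirm and measure.

```bash
python3 - <<'E'
from h import *
c=get("wrist"); crop(c,105,300,130,215,4,"w7r.png")
E
```

```text
(no output)
```

View pics/w7r.png

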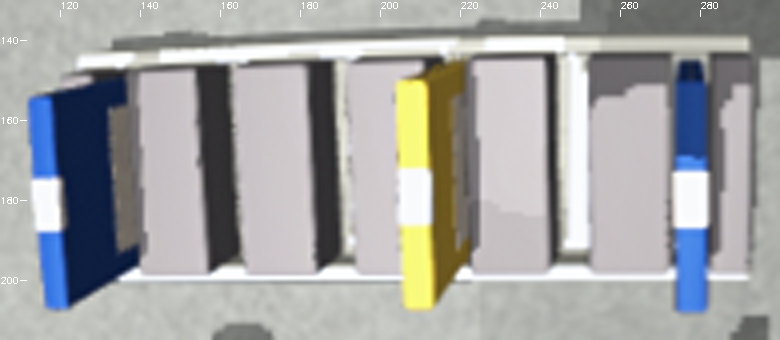

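```bash
python3 - <<'E'
from h import *
c=get("wrist")
S=lambda x,y:(105+x/4,130+y/4)
for n,ps in dict(B=[(690,80),(691,310),(690,198)],Y=[(412,80),(417,308),(415,197)],A=[(41,97),(58,307),(48,204)]).items():
    q=[onz(c,*S(*p),106) for p in ps]; print(n,np.round(q,1)[:,:2].tolist(), "mid",((q[0]+q[1])/2).round(1)[:2])
E
```

```text
B [[419.8, -131.3], [492.7, -129.0], [456.6, -130.3]] mid [ 456.2 -130.2]
Y [[420.9, -217.7], [494.3, -217.3], [458.0, -217.1]] mid [ 457.6 -217.5]
A [[424.7, -347.7], [497.2, -346.9], [461.1, -347.4]] mid [ 460.9 -347.3]
```

```bash
python3 -m jog '[[[-3.7,2.3,-40,0,0,0,-0.3],[0,0,-45,0,0,0,-0.3],[0,0,-45,0,0,0,-0.3],[0,0,-45,0,0,0,-0.3],[0,0,-40,0,0,0,-0.3],[0,0,-25,0,0,0,-0.3],[0,0,-20,0,0,0,-0.3],[0,0,0,0,0,0,-0.3],[0,0,0,0,0,0,-0.3]]]' 25;  python3 - <<'E'
from h import *
s=st()
c=get("wrist"); cv2.imwrite("pics/w8.png",c["img"][:,:,::-1])
E
```

```text
clock: 26.55
position: [456.5, -130.6, 67.5]
tool_rot: [179.9, -0.0, 91.3]
force: [-0.4, -0.4, 1.0]
width: 33.0
t26.6 pos [ 456.5 -130.6   67.5] rot [179.9  -0.   91.3] F [-0.4 -0.4  1. ] T [ 0.01 -0.19  0.02] w 33.0 q [ 52.  24. -51. 122.  27.  46.  75.]
```

View pics/w8.png

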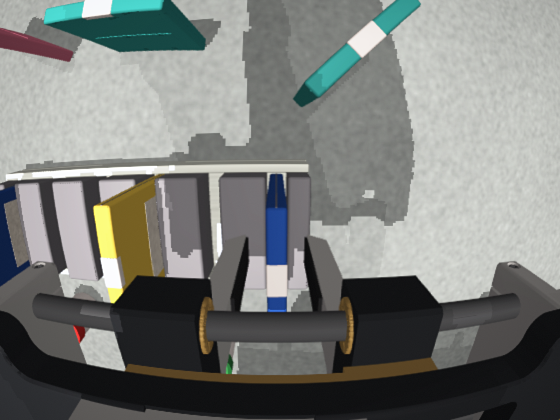

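Fingers are centred around the blue mailer. Close and lift.

```bash
python3 -m jog '[[[0,0,0,0,0,0,-1],[0,0,0,0,0,0,-1],[0,0,0,0,0,0,-1],[0,0,0,0,0,0,-1],[0,0,0,0,0,0,-1],[0,0,0,0,0,0,-1]]]' 25;python3 -m jog '[[[0,0,5,0,0,0,-1],[0,0,20,0,0,0,-1],[0,0,40,0,0,0,-1],[0,0,40,0,0,0,-1],[0,0,40,0,0,-1.2,-1],[0,0,40,0,0,-1.3,-1],[0,0,5,0,0,-1.3,-1],[0,0,0,0,0,-1.3,-1],[0,0,0,0,0,0,-1]]]' 25;  python3 - <<'E'
from h import *
s=st()
c=get("wrist"); cv2.imwrite("pics/w9.png",c["img"][:,:,::-1])
E
```

```text
clock: 27.2
position: [456.4, -131.6, 67.5]
tool_rot: [179.9, 0.1, 91.3]
force: [-2.0, 0.1, 7.5]
width: 9.4
clock: 28.1
position: [455.5, -131.4, 256.2]
tool_rot: [180.0, 0.0, 86.1]
force: [0.0, 0.2, -1.6]
width: 10.1
t28.1 pos [ 455.5 -131.4  256.2] rot [180.    0.   86.1] F [ 0.   0.2 -1.6] T [ 0.07 -0.15  0.01] w 10.1 q [ 64.   8. -59. 111.   8.  65.  88.]
```

View pics/w9.png

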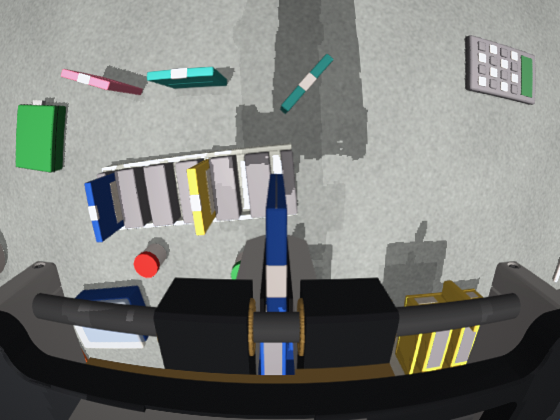

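Holding the blue mailer. Next: check that the holders have not been knocked, then carry it above the blue holder's right slot.

```bash
python3 -m jog '[[[0,0,24,0,0,0,-1],[30,-10,0,0,0,0,-1],[40,-10,0,0,0,0,-1],[40,-10,0,0,0,0,-1],[40,-4,0,0,0,0,-1],[10,-0.4,0,0,0,0.2,-1],[0,0,0,0,0,0,-1],[0,0,0,0,0,0,-1]]]'; python3 - <<'E'
from h import *
s=st()
p=s["position"]-np.array([673.5,-36.8,0]);print("panel X",p[0]*.9979-p[1]*.0651,"Y",p[0]*.0651+p[1]*.9979)
c=get("wrist"); cv2.imwrite("pics/w10.png",c["img"][:,:,::-1])
c=get("side"); crop(c,250,370,130,260,6,"d13.png")
E
```

```text
clock: 28.95
position: [615.3, -165.0, 280.0]
tool_rot: [-180.0, -0.0, 86.5]
force: [-0.1, 0.5, 0.1]
width: 10.2
t28.9 pos [ 615.3 -165.   280. ] rot [-180.    -0.    86.5] F [-0.1  0.5  0.1] T [ 0.05 -0.14  0.01] w 10.2 q [ 49.  26. -55.  89.  22.  76.  78.]
panel X -49.77116314391243 Y -131.70878439063358
```

View pics/w10.png

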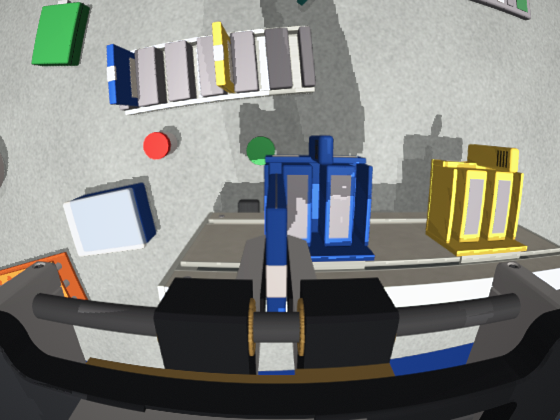

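View pics/d13.png

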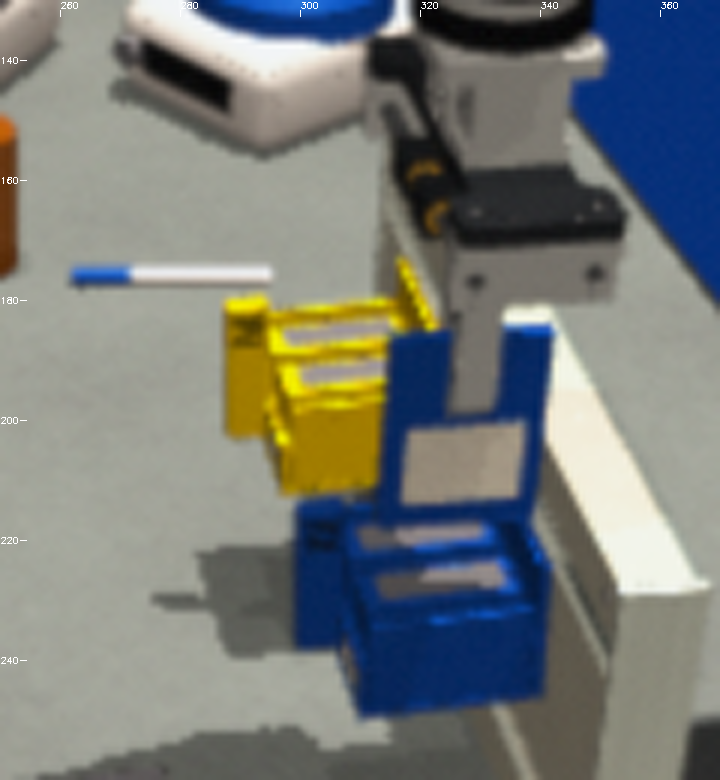

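```bash
python3 -m jog '[[[0,-0.9,-15,0,0,-0.1,-1],[0,0,-15,0,0,0,-1],[0,0,-10,0,0,0,-1],[0,0,0,0,0,0,-1]]]'; python3 -m jog '[[[1,0,0,0,0,0,-1],[1,0,0,0,0,0,-1],[0,0,0,0,0,0,-1]]]'; python3 -m jog '[[[1,-0.1,0,0,0,0,-1],[1,-0.1,0,0,0,0,-1],[0,0,0,0,0,0,-1]]]'
```

```text
clock: 29.45
position: [615.0, -166.9, 239.0]
tool_rot: [-180.0, -0.0, 86.3]
force: [-0.1, 0.1, -0.6]
width: 9.9
clock: 29.75
position: [618.3, -166.6, 241.5]
tool_rot: [179.9, 0.0, 86.3]
force: [-0.5, 0.2, -0.5]
width: 10.1
clock: 30.05
position: [620.1, -166.8, 241.2]
tool_rot: [179.9, 0.0, 86.3]
force: [-3.4, -0.5, 2.1]
width: 10.0
```

```bash
python3 -m jog '[[[-2,0.6,0,0,0,0,-1],[0,0,-3,0,0,0,-1],[0,0,-4,0,0,0,-1],[0,0,-4,0,0,0,-1],[0,0,-4,0,0,0,-1],[0,0,0,0,0,0,-1]]]'; python3 -c "
from h import *
st();c=get('side'); crop(c,250,370,130,260,6,'d14.png');c=get('wrist'); crop(c,230,390,120,280,4,'w11.png')"
```

```text
clock: 30.65
position: [618.0, -166.2, 225.3]
tool_rot: [179.9, 0.0, 86.3]
force: [0.1, -0.5, 0.2]
width: 9.7
t30.6 pos [ 618.  -166.2  225.3] rot [179.9   0.   86.3] F [ 0.1 -0.5  0.2] T [ 0.07 -0.14 -0.05] w 9.7 q [ 48.  29. -54.  93.  25.  71.  76.]
```

View pics/d14.png

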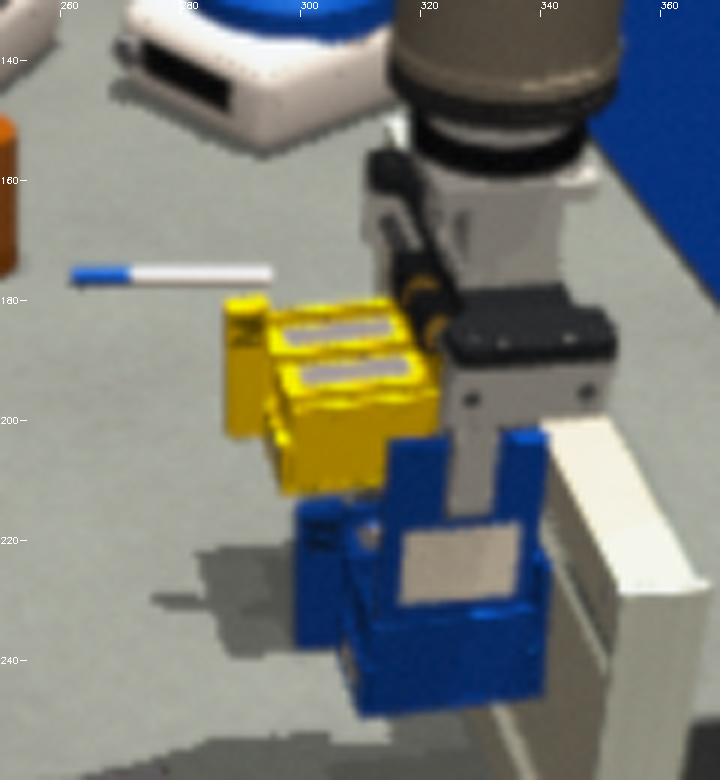

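View pics/w11.png

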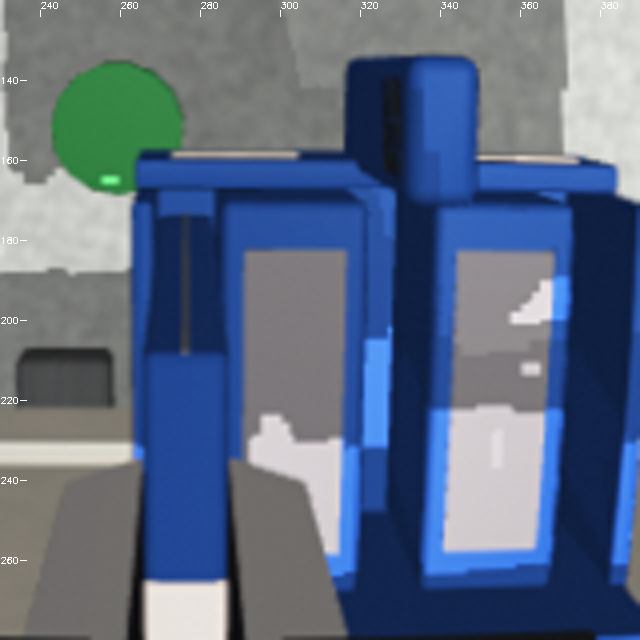

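The mailer has entered the slot with no force. Continuing down.

```bash
python3 -m jog '[[[0,0,-5,0,0,0,-1],[0,0,-5,0,0,0,-1],[0,0,-5,0,0,0,-1],[0,0,-5,0,0,0,-1],[0,0,-5,0,0,0,-1],[0,0,0,0,0,0,-1]]]'; python3 -m jog '[[[0,0,-4,0,0,0,-1],[0,0,-4,0,0,0,-1],[0,0,-4,0,0,0,-1],[0,0,-2,0,0,0,-1],[0,0,0,0,0,0,-1]]]'; python3 -m jog '[[[0,0,-1.5,0,0,0,-1],[0,0,-1.5,0,0,0,-1],[0,0,0,0,0,0,-1]]]'
```

```text
clock: 31.35
position: [617.9, -166.3, 200.2]
tool_rot: [179.9, 0.0, 86.3]
force: [0.0, 0.2, -1.6]
width: 9.9
clock: 31.85
position: [618.1, -166.2, 186.8]
tool_rot: [179.9, 0.0, 86.3]
force: [-0.2, 0.2, -0.5]
width: 10.1
clock: 32.15
position: [618.1, -166.2, 183.9]
tool_rot: [179.9, 0.0, 86.3]
force: [-0.6, -0.4, -1.4]
width: 9.9
```

```bash
python3 -m jog '[[[0,0,-1,0,0,0,-1],[0,0,-0.5,0,0,0,-1],[0,0,0,0,0,0,-1]]]'
```

```text
clock: 32.45
position: [618.2, -166.2, 182.9]
tool_rot: [179.9, 0.0, 86.3]
force: [-2.7, -0.0, 4.2]
width: 10.1
```

Home: contact force 4.2 N at the expected depth. Release, retreat, go to the next blue mailer.

```bash
python3 -m jog '[[[0,0,0.5,0,0,0,-0.6],[0,0,0,0,0,0,-0.4],[0,0,0,0,0,0,-0.4],[0,0,0,0,0,0,-0.4],[0,0,15,0,0,0,-0.4],[0,0,30,0,0,0,-0.4],[0,0,40,0,0,0,-0.4],[0,0,40,0,0,0,-0.4],[-30,-30,0,0,0,1,-0.3],[-40,-40,0,0,0,2,-0.3],[-40,-40,0,0,0,2,-0.3],[-30,-40,0,0,0,0,-0.3],[-17,-33,0,0,0,0,-0.3],[0,0,0,0,0,0,-0.3],[0,0,0,0,0,0,-0.3]]]'; python3 - <<'E'
from h import *
s=st()
c=get("wrist"); cv2.imwrite("pics/w12.png",c["img"][:,:,::-1])
c=get("side"); crop(c,250,370,130,260,6,"d15.png")
E
```

```text
clock: 33.95
position: [470.3, -340.4, 308.9]
tool_rot: [179.9, 0.0, 91.2]
force: [0.3, 0.5, -0.1]
width: 33.1
t34.0 pos [ 470.3 -340.4  308.9] rot [179.9   0.   91.2] F [ 0.3  0.5 -0.1] T [ 0.12 -0.18  0.02] w 33.1 q [ 75.  19. -57.  94.  16.  75. 107.]
```

View pics/w12.png

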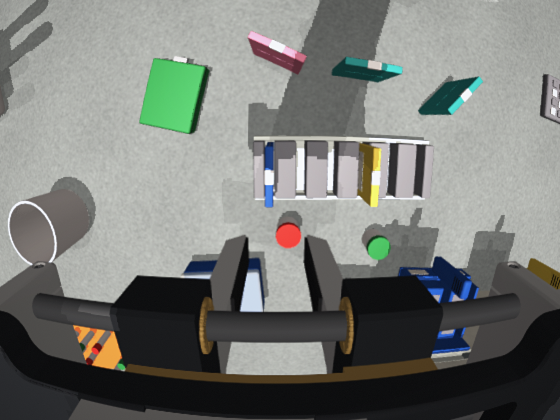

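View pics/d15.png

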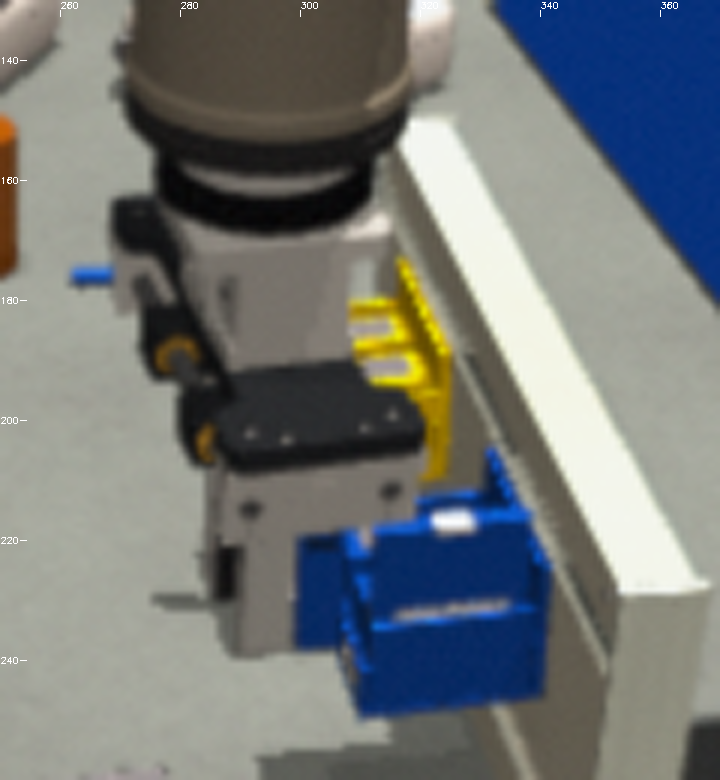

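The first mailer sits home and the holder is level. Measuring the second blue at wrist (268,175).

```bash
python3 - <<'E'
from h import *
c=get("wrist"); i=c["img"].astype(int)[130:215,255:285]
m=((i[:,:,2]>i[:,:,0]+50)&(i[:,:,2]>120)).astype(np.uint8)
ys,xs=np.nonzero(m); print(xs.min()+255,xs.max()+255,ys.min()+130,ys.max()+130)
crop(c,245,300,130,220,8,"w12b.png")
E
```

```text
263 271 146 206
```

View pics/w12b.png

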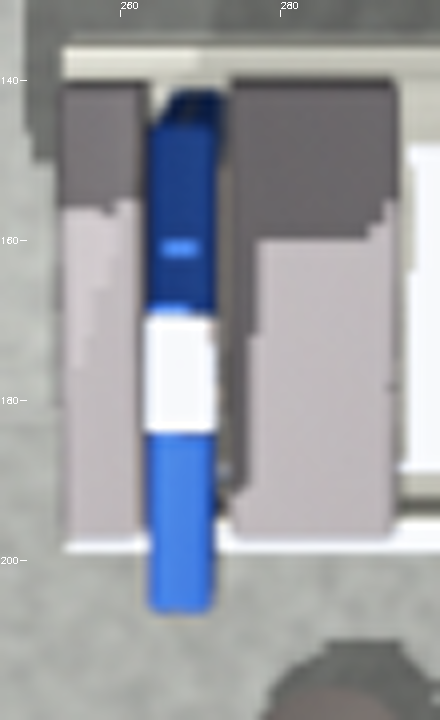

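```bash
python3 - <<'E'
from h import *
c=get("wrist")
S=lambda x,y:(245+x/8,130+y/8)
q=[onz(c,*S(*p),106) for p in [(184,125),(181,612),(181,373)]]; print(np.round(q,1)); st()
E
```

```text
[[ 424.5 -348.9  106. ]
 [ 498.1 -347.9  106. ]
 [ 461.4 -348.6  106. ]]
t34.1 pos [ 471.3 -338.5  308.5] rot [179.9   0.   91.4] F [-0.3 -0.1  0.3] T [ 0.04 -0.17 -0.01] w 33.1 q [ 74.  19. -57.  95.  16.  75. 107.]
```

```bash
python3 -m jog '[[[-5,-6,-20,0,0,0,-0.3],[-5,-5,-40,0,0,0,-0.3],[0,0,-45,0,0,0,-0.3],[0,0,-45,0,0,0,-0.3],[0,0,-40,0,0,0,-0.3],[0,0,-30,0,0,0,-0.3],[0,0,-21,0,0,0,-0.3],[0,0,0,0,0,0,-0.3]]]' 25;python3 -m jog '[[[0,0,0,0,0,0,-0.3],[0,0,0,0,0,0,-0.6],[0,0,0,0,0,0,-1],[0,0,0,0,0,0,-1],[0,0,0,0,0,0,-1],[0,0,0,0,0,0,-1],[0,0,0,0,0,0,-1]]]' 25; python3 - <<'E'
from h import *
s=st()
c=get("wrist"); cv2.imwrite("pics/w13.png",c["img"][:,:,::-1])
E
```

```text
clock: 34.95
position: [459.8, -349.1, 64.8]
tool_rot: [-179.9, -0.2, 91.4]
force: [-1.2, 0.5, 0.9]
width: 32.9
clock: 35.65
position: [460.7, -351.4, 67.9]
tool_rot: [179.9, 0.1, 91.3]
force: [-1.3, 1.1, 7.9]
width: 9.5
t35.6 pos [ 460.7 -351.4   67.9] rot [1.799e+02 1.000e-01 9.130e+01] F [-1.3  1.1  7.9] T [0.13 0.26 0.01] w 9.5 q [ 68.  33. -48. 109.  31.  52.  96.]
```

View pics/w13.png

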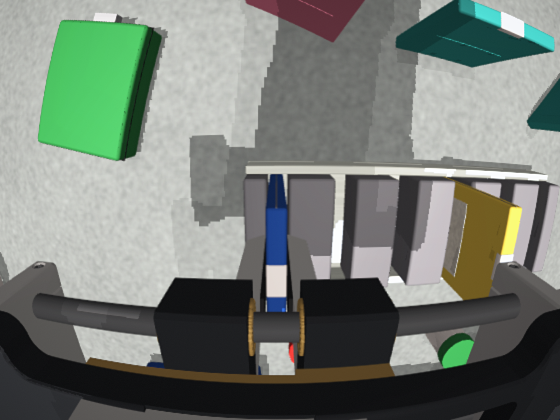

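```bash
python3 -m jog '[[[0,0,5,0,0,0,-1],[0,0,25,0,0,0,-1],[0,0,40,0,0,0,-1],[0,0,45,0,0,0,-1],[0,0,45,0,0,0,-1],[0,0,45,0,0,0,-1],[0,10,37,0,0,0,-1],[0,40,0,0,0,-1,-1],[20,45,0,0,0,-2,-1],[30,45,0,0,0,-2,-1],[40,45,0,0,0,0,-1],[40,45,0,0,0,0,-1],[28,35,0,0,0,0,-1],[0,0,0,0,0,0,-1],[0,0,0,0,0,0,-1],[0,0,0,0,0,0,-1]]]' 25; python3 - <<'E'
from h import *
s=st()
p=s["position"]-np.array([673.5,-36.8,0]);print("panel X",p[0]*.9979-p[1]*.0651,"Y",p[0]*.0651+p[1]*.9979)
c=get("wrist"); cv2.imwrite("pics/w14.png",c["img"][:,:,::-1])
c=get("side"); crop(c,250,370,130,260,6,"d16.png")
E
```

```text
clock: 37.3
position: [602.2, -105.6, 309.1]
tool_rot: [179.9, 0.0, 86.2]
force: [-0.3, -0.4, -0.5]
width: 10.0
t37.3 pos [ 602.2 -105.6  309.1] rot [179.9   0.   86.2] F [-0.3 -0.4 -0.5] T [-0.02 -0.13 -0.01] w 10.0 q [ 48.  23. -59.  91.  20.  78.  73.]
panel X -66.71244611350576 Y -73.30762159318621
```

View pics/w14.png

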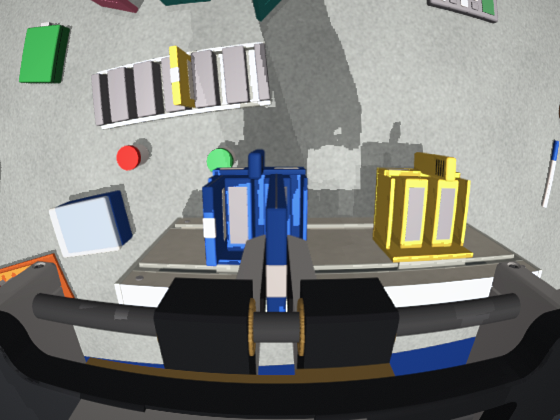

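View pics/d16.png

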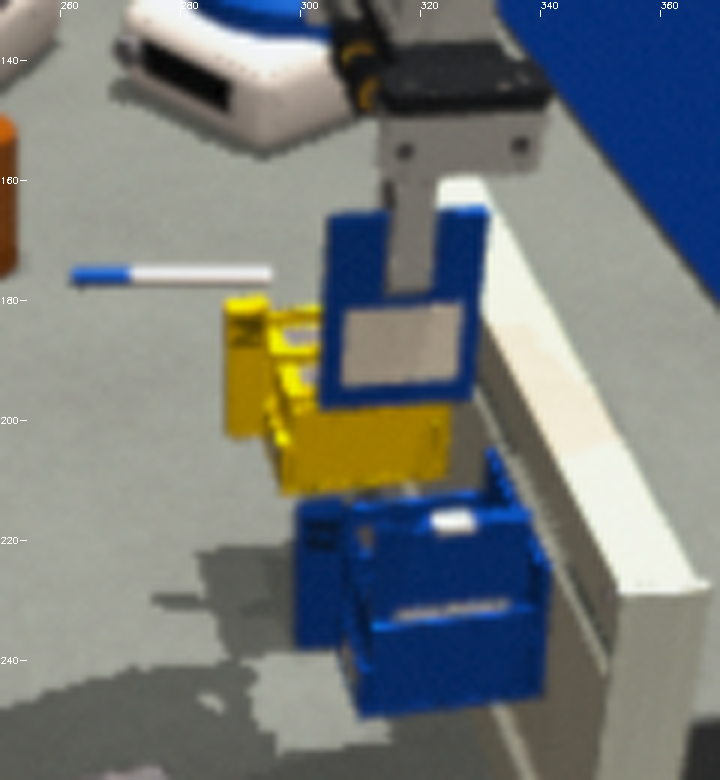

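```bash
python3 -m jog '[[[8,10,0,0,0,0,-1],[8.8,9.3,0,0,0,0,-1],[0,0,-20,0,0,0,-1],[0,0,-30,0,0,0,-1],[0,0,-18,0,0,0,-1],[0,0,0,0,0,0,-1],[0,0,0,0,0,0,-1]]]'; python3 - <<'E'
from h import *
s=st()
p=s["position"]-np.array([673.5,-36.8,0]);print("panel X",p[0]*.9979-p[1]*.0651,"Y",p[0]*.0651+p[1]*.9979)
E
```

```text
clock: 38.1
position: [619.8, -84.9, 241.7]
tool_rot: [179.9, -0.0, 86.3]
force: [0.8, 0.2, 0.8]
width: 9.6
t38.1 pos [619.8 -84.9 241.7] rot [179.9  -0.   86.3] F [0.8 0.2 0.8] T [ 0.07 -0.18  0.  ] w 9.6 q [ 44.  28. -57.  94.  24.  72.  68.]
panel X -50.458499711555554 Y -51.50308661431882
```

```bash
python3 -m jog '[[[1,-1.2,0,0,0,0,-1],[1.2,-0.1,0,0,0,0,-1],[0,0,0,0,0,0,-1]]]'; python3 -m jog '[[[1,-0.1,0,0,0,0,-1],[1,0,0,0,0,0,-1],[0,0,0,0,0,0,-1]]]'
```

```text
clock: 38.4
position: [622.1, -86.7, 241.9]
tool_rot: [179.8, 0.0, 86.3]
force: [-0.7, -0.2, -0.7]
width: 9.9
clock: 38.7
position: [623.5, -86.7, 241.1]
tool_rot: [179.9, 0.0, 86.3]
force: [-2.5, 0.2, 1.3]
width: 9.7
```

```bash
python3 -m jog '[[[-2,0.5,0,0,0,0,-1],[0,0,-3,0,0,0,-1],[0,0,-4,0,0,0,-1],[0,0,-4,0,0,0,-1],[0,0,-4,0,0,0,-1],[0,0,0,0,0,0,-1]]]'; python3 -c "
from h import *
st();c=get('wrist'); crop(c,180,340,140,280,4,'w15.png')"; python3 -m jog '[[[0,0,-5,0,0,0,-1],[0,0,-5,0,0,0,-1],[0,0,-5,0,0,0,-1],[0,0,0,0,0,0,-1]]]'
```

```text
clock: 39.3
position: [621.3, -86.3, 225.3]
tool_rot: [180.0, 0.0, 86.3]
force: [-0.1, 0.1, -0.6]
width: 9.9
t39.3 pos [621.3 -86.3 225.3] rot [180.    0.   86.3] F [-0.1  0.1 -0.6] T [ 0.04 -0.06  0.05] w 9.9 q [ 43.  29. -56.  95.  25.  70.  68.]
clock: 39.75
position: [621.2, -86.3, 210.2]
tool_rot: [180.0, 0.0, 86.3]
force: [0.0, 0.2, -0.3]
width: 9.8
```

View pics/w15.png

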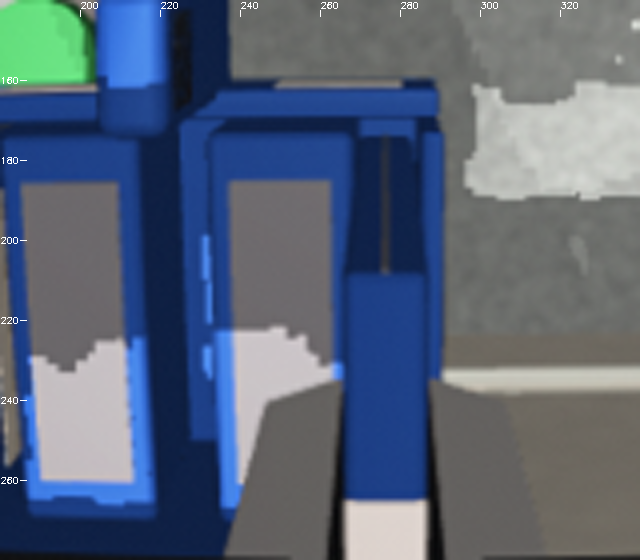

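The mailer is inside the left slot, moving freely. Continuing to the floor.

```bash
python3 -m jog '[[[0,0,-5,0,0,0,-1],[0,0,-5,0,0,0,-1],[0,0,-5,0,0,0,-1],[0,0,-5,0,0,0,-1],[0,0,-4,0,0,0,-1],[0,0,0,0,0,0,-1]]]'; python3 -m jog '[[[0,0,-1.5,0,0,0,-1],[0,0,-1.2,0,0,0,-1],[0,0,0,0,0,0,-1]]]'
```

```text
clock: 40.35
position: [621.6, -86.2, 186.6]
tool_rot: [179.9, 0.0, 86.3]
force: [0.1, -0.6, -1.0]
width: 10.0
clock: 40.65
position: [621.8, -86.2, 184.4]
tool_rot: [179.9, 0.0, 86.3]
force: [2.3, 0.0, -0.2]
width: 9.6
```

```bash
python3 -m jog '[[[0,0,-1,0,0,0,-1],[0,0,-0.6,0,0,0,-1],[0,0,0,0,0,0,-1]]]'
```

```text
clock: 40.95
position: [621.8, -86.2, 183.1]
tool_rot: [179.9, 0.0, 86.3]
force: [1.0, -0.2, 4.1]
width: 9.9
```

Home (4.1 N). Release and go to the yellow mailer.

```bash
python3 -m jog '[[[0,0,0.5,0,0,0,-0.6],[0,0,0,0,0,0,-0.4],[0,0,0,0,0,0,-0.4],[0,0,0,0,0,0,-0.4],[0,0,15,0,0,0,-0.4],[0,0,30,0,0,0,-0.4],[0,0,40,0,0,0,-0.4],[0,0,40,0,0,0,-0.4],[-30,-30,0,0,0,1,-0.3],[-45,-30,0,0,0,2,-0.3],[-45,-30,0,0,0,2,-0.3],[-40,-30,0,0,0,0,-0.3],[0,-12,0,0,0,0,-0.3],[0,0,0,0,0,0,-0.3],[0,0,0,0,0,0,-0.3]]]'; python3 - <<'E'
from h import *
s=st()
c=get("wrist"); cv2.imwrite("pics/w16.png",c["img"][:,:,::-1])
c=get("side"); crop(c,250,370,130,260,6,"d17.png")
E
```

```text
clock: 42.45
position: [470.0, -212.3, 309.0]
tool_rot: [179.8, 0.0, 91.3]
force: [0.6, 0.1, 0.3]
width: 33.2
t42.5 pos [ 470.  -212.3  309. ] rot [179.8   0.   91.3] F [0.6 0.1 0.3] T [ 0.1  -0.13  0.01] w 33.2 q [ 73.  12. -63. 102.  11.  73.  98.]
```

View pics/w16.png

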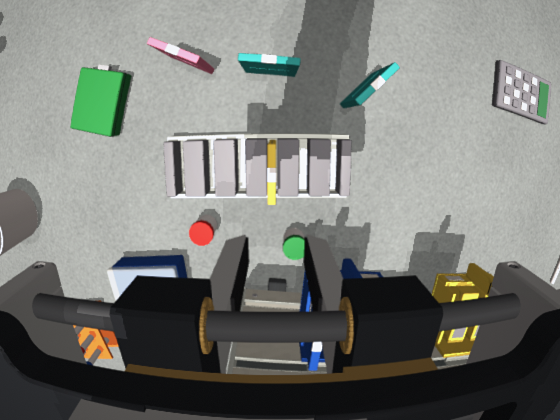

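View pics/d17.png

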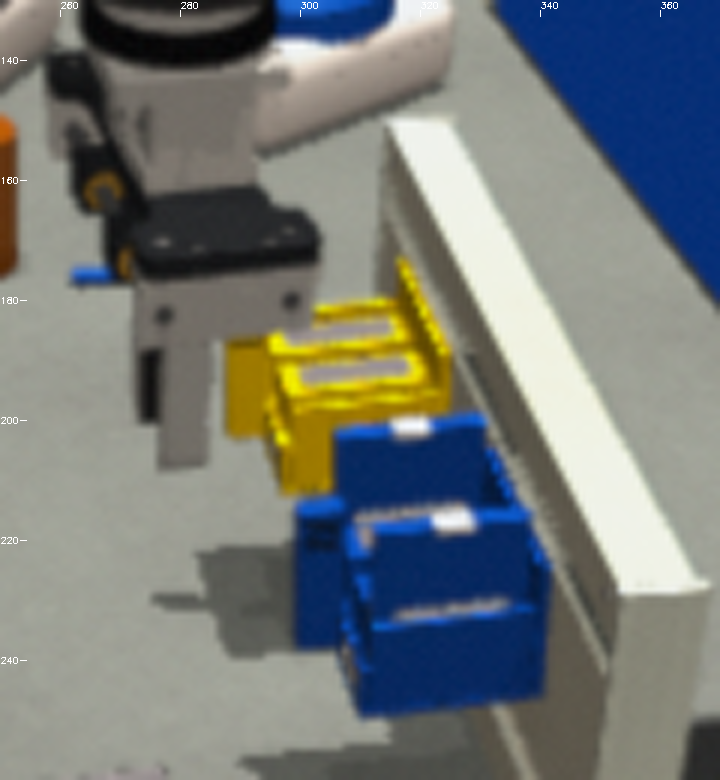

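Both blue mailers are in. The only yellow mailer in the rack is at wrist (271,172). Measuring it.

```bash
python3 - <<'E'
from h import *
c=get("wrist"); crop(c,245,300,130,220,8,"w16b.png"); st()
for p in [(272,143.5),(271.5,204),(271.5,174)]: print(onz(c,*p,106).round(1))
E
```

```text
t42.6 pos [ 470.2 -211.4  308.5] rot [179.9  -0.   91.4] F [ 1.5  0.3 -0.4] T [ 0.07 -0.17  0.04] w 33.1 q [ 73.  12. -63. 102.  11.  73.  99.]
[ 420.8 -217.1  106. ]
[ 493.8 -216.   106. ]
[ 457.1 -216.8  106. ]
```

View pics/w16b.png

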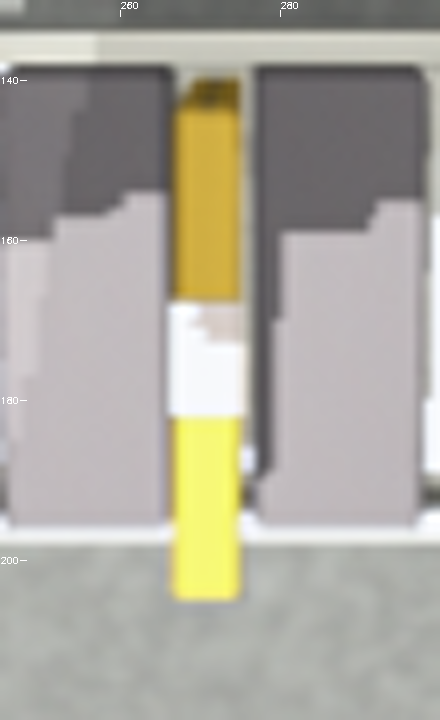

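```bash
python3 -m jog '[[[-6,-3,-20,0,0,0,-0.3],[-6.7,-3.6,-40,0,0,0,-0.3],[0,0,-45,0,0,0,-0.3],[0,0,-45,0,0,0,-0.3],[0,0,-40,0,0,0,-0.3],[0,0,-30,0,0,0,-0.3],[0,0,-20,0,0,0,-0.3],[0,0,0,0,0,0,-0.3]]]' 25;python3 -m jog '[[[0,0,0,0,0,0,-0.3],[0,0,0,0,0,0,-0.6],[0,0,0,0,0,0,-1],[0,0,0,0,0,0,-1],[0,0,0,0,0,0,-1],[0,0,0,0,0,0,-1],[0,0,0,0,0,0,-1]]]' 25; python3 - <<'E'
from h import *
s=st()
E
```

```text
clock: 43.4
position: [455.9, -217.6, 66.1]
tool_rot: [-179.9, -0.2, 91.4]
force: [-0.8, 0.1, -0.0]
width: 32.8
clock: 44.1
position: [456.7, -220.2, 69.0]
tool_rot: [179.9, 0.1, 91.2]
force: [-2.2, 0.7, 8.2]
width: 9.6
t44.1 pos [ 456.7 -220.2   69. ] rot [1.799e+02 1.000e-01 9.120e+01] F [-2.2  0.7  8.2] T [-0.01  0.3   0.04] w 9.6 q [ 62.  28. -53. 118.  30.  48.  83.]
```

```bash
python3 -m jog '[[[0,0,5,0,0,0,-1],[0,0,25,0,0,0,-1],[0,0,40,0,0,0,-1],[0,0,45,0,0,0,-1],[0,0,45,0,0,0,-1],[0,0,45,0,0,0,-1],[0,10,36,0,0,0,-1],[10,35,0,0,0,-1,-1],[20,40,0,0,0,-2,-1],[25,45,0,0,0,-2,-1],[30,45,0,0,0,0,-1],[30,45,0,0,0,0,-1],[30,40,0,0,0,0,-1],[25,22,0,0,0,0,-1],[0,0,0,0,0,0,-1],[0,0,0,0,0,0,-1]]]' 25; python3 - <<'E'
from h import *
s=st()
p=s["position"]-np.array([673.5,-36.8,0]);print("panel X",p[0]*.9979-p[1]*.0651,"Y",p[0]*.0651+p[1]*.9979)
c=get("wrist"); cv2.imwrite("pics/w17.png",c["img"][:,:,::-1])
c=get("side"); crop(c,250,370,130,260,6,"d18.png")
E
```

```text
clock: 45.7
position: [621.0, 55.0, 309.1]
tool_rot: [179.9, -0.0, 86.4]
force: [-0.2, -0.4, -0.0]
width: 9.8
t45.7 pos [621.   55.  309.1] rot [179.9  -0.   86.4] F [-0.2 -0.4 -0. ] T [ 0.02 -0.15  0.07] w 9.8 q [ 34.  26. -62.  89.  23.  79.  56.]
panel X -58.38609954477126 Y 88.18316085886462
```

View pics/w17.png

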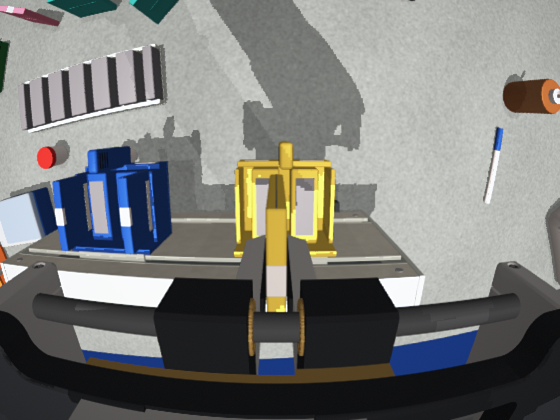

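View pics/d18.png

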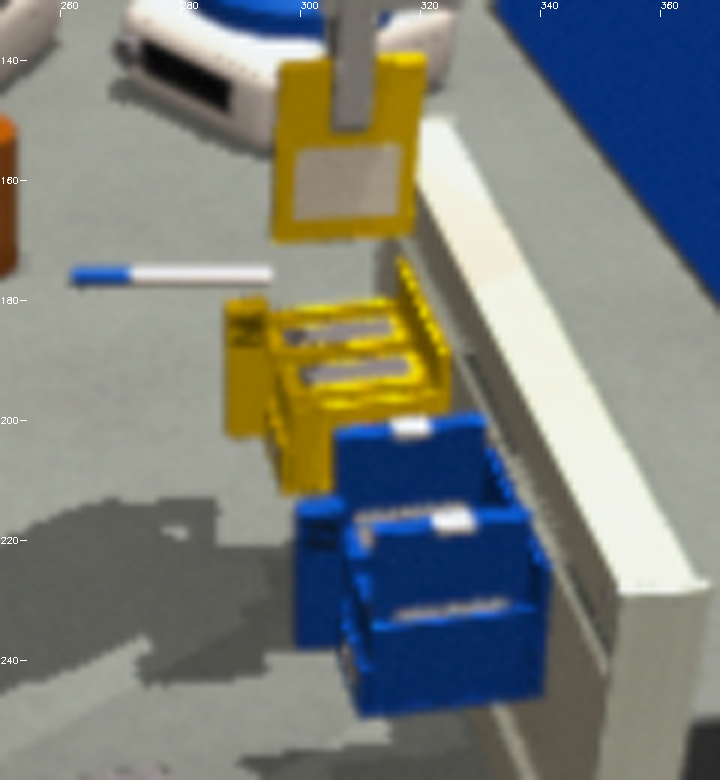

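The rack is now empty and the yellow holder is unmoved. Aligning over its middle slot.

```bash
python3 -m jog '[[[4,4,0,0,0,0,-1],[4.3,4.2,0,0,0,0,-1],[0,0,-20,0,0,0,-1],[0,0,-30,0,0,0,-1],[0,0,-17,0,0,0,-1],[0,0,0,0,0,0,-1],[0,0,0,0,0,0,-1]]]'; python3 - <<'E'
from h import *
s=st()
p=s["position"]-np.array([673.5,-36.8,0]);print("panel X",p[0]*.9979-p[1]*.0651,"Y",p[0]*.0651+p[1]*.9979)
E
```

```text
clock: 46.5
position: [629.8, 62.3, 243.0]
tool_rot: [179.9, -0.0, 86.2]
force: [0.5, 0.6, -0.1]
width: 9.9
t46.5 pos [629.8  62.3 243. ] rot [179.9  -0.   86.2] F [ 0.5  0.6 -0.1] T [ 0.06 -0.14 -0.02] w 9.9 q [ 31.  30. -60.  93.  27.  73.  53.]
panel X -50.11191713036091 Y 96.08908292496363
```

```bash
python3 -m jog '[[[1,0.6,0,0,0,0,-1],[1,0,0,0,0,0,-1],[0,0,0,0,0,0,-1]]]'; python3 -m jog '[[[1,-0.1,0,0,0,0,-1],[1,-0.1,0,0,0,0,-1],[0,0,0,0,0,0,-1]]]'
```

```text
clock: 46.8
position: [631.7, 63.1, 243.1]
tool_rot: [179.9, 0.0, 86.3]
force: [-0.4, 0.4, -0.2]
width: 10.1
clock: 47.1
position: [633.0, 62.9, 242.5]
tool_rot: [180.0, 0.0, 86.3]
force: [-6.1, -0.0, 4.0]
width: 9.8
```

```bash
python3 -m jog '[[[-2.5,0.3,0,0,0,0,-1],[0,0,-4,0,0,0,-1],[0,0,-4,0,0,0,-1],[0,0,-4,0,0,0,-1],[0,0,-4,0,0,0,-1],[0,0,0,0,0,0,-1]]]'; python3 -c "
from h import *
st();c=get('wrist'); crop(c,210,350,140,280,4,'w18.png')"; python3 -m jog '[[[0,0,-5,0,0,0,-1],[0,0,-5,0,0,0,-1],[0,0,-5,0,0,0,-1],[0,0,0,0,0,0,-1]]]'
```

```text
clock: 47.7
position: [630.7, 62.8, 225.6]
tool_rot: [179.9, 0.0, 86.2]
force: [0.3, -0.4, 0.3]
width: 9.8
t47.7 pos [630.7  62.8 225.6] rot [179.9   0.   86.2] F [ 0.3 -0.4  0.3] T [ 0.07 -0.13 -0.03] w 9.8 q [ 31.  31. -59.  94.  27.  72.  52.]
clock: 48.15
position: [630.6, 62.8, 210.4]
tool_rot: [180.0, 0.0, 86.3]
force: [-0.3, -1.4, -0.8]
width: 9.6
```

View pics/w18.png

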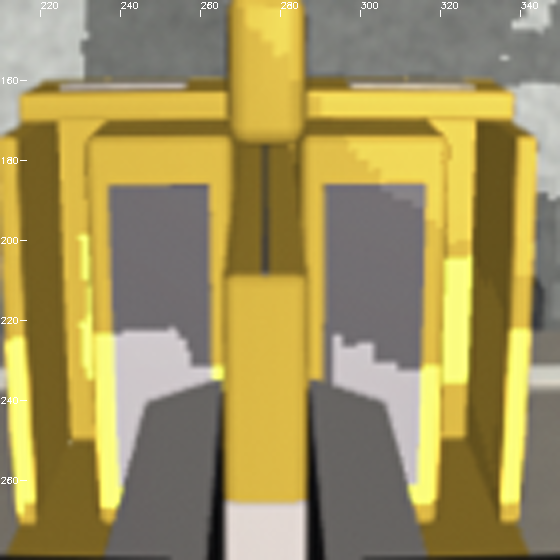

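In the slot, nearly free. Down to the floor.

```bash
python3 -m jog '[[[0,0,-5,0,0,0,-1],[0,0,-5,0,0,0,-1],[0,0,-5,0,0,0,-1],[0,0,-5,0,0,0,-1],[0,0,-3,0,0,0,-1],[0,0,0,0,0,0,-1]]]'; python3 -m jog '[[[0,0,-1.5,0,0,0,-1],[0,0,-1.3,0,0,0,-1],[0,0,0,0,0,0,-1]]]'
```

```text
clock: 48.75
position: [630.8, 62.9, 187.8]
tool_rot: [179.9, 0.0, 86.3]
force: [0.1, -0.1, -0.9]
width: 9.7
clock: 49.05
position: [631.0, 63.0, 185.5]
tool_rot: [179.9, 0.0, 86.3]
force: [0.8, 0.1, -0.2]
width: 9.8
```

```bash
python3 -m jog '[[[0,0,-1,0,0,0,-1],[0,0,-0.6,0,0,0,-1],[0,0,0,0,0,0,-1]]]'
```

```text
clock: 49.35
position: [631.1, 63.1, 184.5]
tool_rot: [179.9, 0.0, 86.3]
force: [-2.1, -1.4, 7.8]
width: 9.6
```

Home (7.8 N at the floor). Release, retreat up and clear, then a final look.

```bash
python3 -m jog '[[[0,0,0.8,0,0,0,-0.6],[0,0,0,0,0,0,-0.4],[0,0,0,0,0,0,-0.4],[0,0,0,0,0,0,-0.4],[0,0,15,0,0,0,-0.4],[0,0,30,0,0,0,-0.4],[0,0,40,0,0,0,-0.4],[0,0,40,0,0,0,-0.4],[-40,0,10,0,0,0,-0.3],[-45,0,0,0,0,0,-0.3],[-45,-30,0,0,0,0,-0.3],[-20,-30,0,0,0,0,-0.3],[0,0,0,0,0,0,-0.3],[0,0,0,0,0,0,-0.3]]]'; python3 - <<'E'
from h import *
s=st()
c=get("wrist"); cv2.imwrite("pics/w19.png",c["img"][:,:,::-1])
c=get("side"); crop(c,200,370,130,290,4,"d19.png")
c=get("scene"); cv2.imwrite("pics/s19.png",c["img"][:,:,::-1])
E
```

```text
clock: 50.75
position: [486.0, 5.5, 321.0]
tool_rot: [179.8, 0.1, 86.1]
force: [0.6, 0.8, -0.5]
width: 33.0
t50.8 pos [486.    5.5 321. ] rot [1.798e+02 1.000e-01 8.610e+01] F [ 0.6  0.8 -0.5] T [ 0.09 -0.21  0.02] w 33.0 q [ 54.   8. -67. 104.   7.  73.  72.]
```

View pics/w19.png

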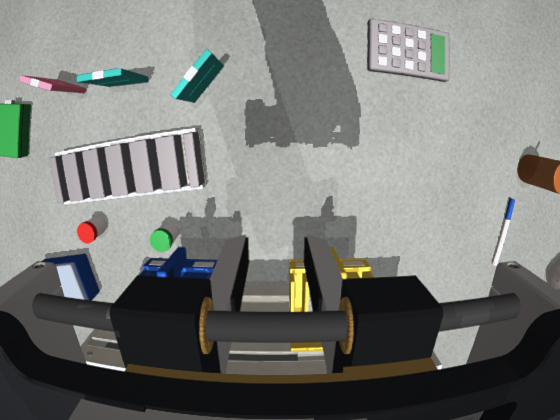

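View pics/d19.png

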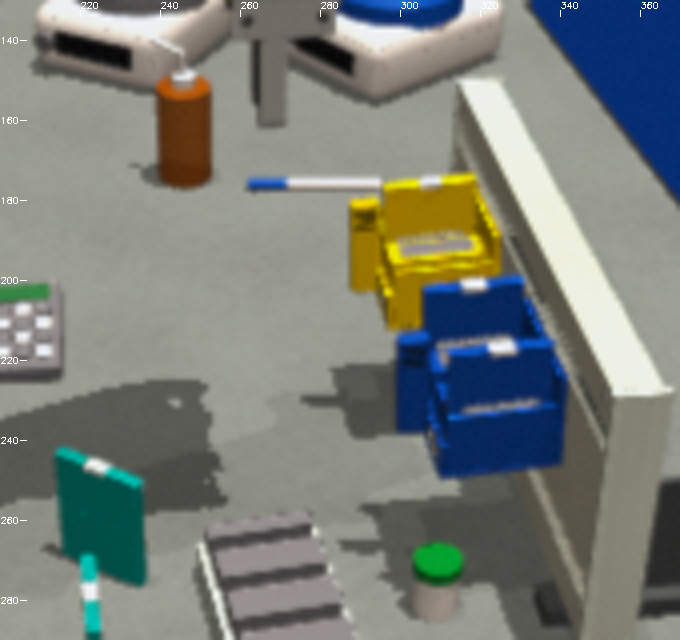

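View pics/s19.png

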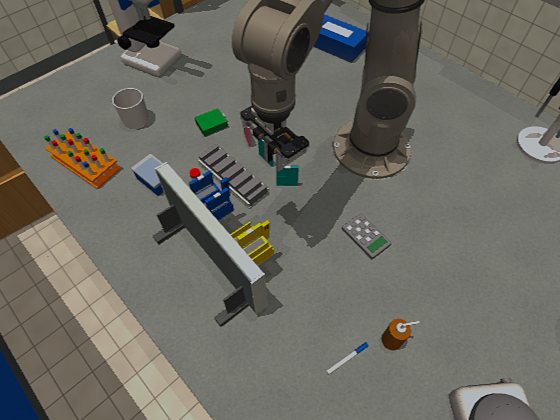

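All three mailers are filed, the rack is empty and the bystanders look unmoved. One check of the mailer tops: they should be about 222, less the roughly 3 mm camera bias.

```bash
python3 - <<'E'
from h import *
a=get("scene"); crop(a,180,290,155,270,6,"s20.png")
E
```

```text
(no output)
```

View pics/s20.png

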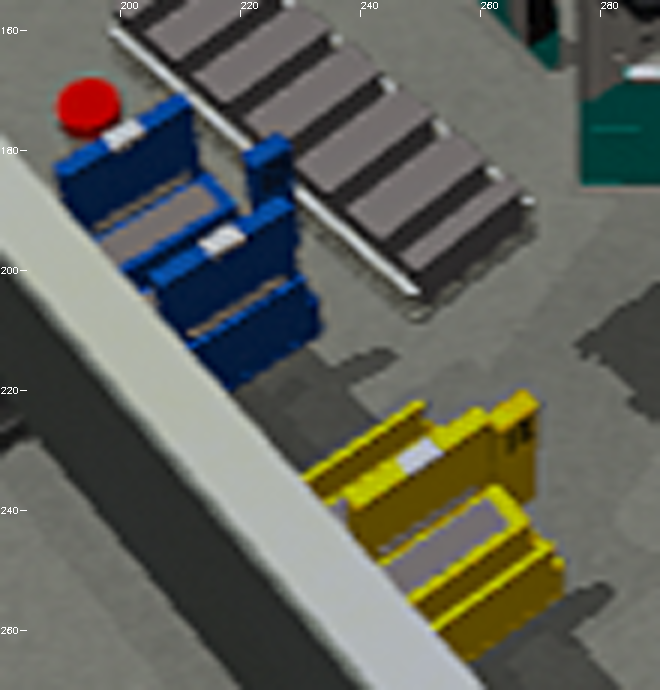

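```bash
python3 - <<'E'
from h import *
a=get("scene");b=get("side")
S=lambda x,y:(180+x/6,155+y/6); D=lambda x,y:(200+x/4,130+y/4)
for n,p,q in [("b-40",(124,135),(501,346)),("b+40",(222,240),(474,285)),("y0",(420,456),(432,182)),("bfin",(268,150),(413,338)),("yfin",(515,408),(363,204))]:
    r,e=tri(ray(a,*S(*p)),ray(b,*D(*q))); print(n,r.round(1),np.round(e,1))
E
```

```text
b-40 [ 615.8 -165.8  217.3] [0.1 0.1]
b+40 [620.  -86.9 216.4] [0.7 0.7]
y0 [629.9  62.6 216.8] [1.8 1.8]
bfin [ 565.7 -122.5  201.3] [0.5 0.5]
yfin [576.3  65.8 200.7] [0.7 0.7]
```

Tops agree with fully home (tactile floor at z of about 121.4, nominal 122). Fin heights read low, so I'll check levelness by projecting a level seated holder into the side view.

```bash
python3 - <<'E'
from h import *
b=get("side")
B=np.array([[.9979,.0651,0],[-.0651,.9979,0],[0,0,1]])
crop(b,280,350,165,255,8,"d21.png")
for n,o in [("blue",np.array([621.9,-126.2,118])),("yellow",np.array([634.1,62.9,118]))]:
    for q in [(-66,0,8),(-66,0,92),(-45,-50.5,0),(45,-50.5,0),(-42,0,92),(45,-50.5,78),(-45,-50.5,54)]:
        print(n,q,proj(b,o+B@np.array(q)).round(1), "3deg droop",proj(b,o+B@(cv2.Rodrigues(np.array([0,-np.radians(3),0]))[0]@(np.array(q)-[45,0,72.])+[45,0,72])).round(1))
E
```

```text
blue (-66, 0, 8) [298.5 236. ] 3deg droop [299.6 237.4]
blue (-66, 0, 92) [299.9 212.2] 3deg droop [299.5 213.9]
blue (-45, -50.5, 0) [309.1 248.4] 3deg droop [310.4 249.5]
blue (45, -50.5, 0) [339.9 245.7] 3deg droop [341.2 245.6]
blue (-42, 0, 92) [308.2 211.6] 3deg droop [307.8 212.9]
blue (45, -50.5, 78) [342.6 223.7] 3deg droop [342.5 223.7]
blue (-45, -50.5, 54) [310.2 233.2] 3deg droop [310.5 234.5]
yellow (-66, 0, 8) [287.2 200.8] 3deg droop [288.2 202.2]
yellow (-66, 0, 92) [288.  178.4] 3deg droop [287.7 180. ]
yellow (-45, -50.5, 0) [296.4 211. ] 3deg droop [297.6 212.2]
yellow (45, -50.5, 0) [324. 209.] 3deg droop [325.2 208.9]
yellow (-42, 0, 92) [295.5 177.9] 3deg droop [295.2 179.2]
yellow (45, -50.5, 78) [326.  188.2] 3deg droop [325.9 188.2]
yellow (-45, -50.5, 54) [297.1 196.7] 3deg droop [297.4 197.9]
```

View pics/d21.png

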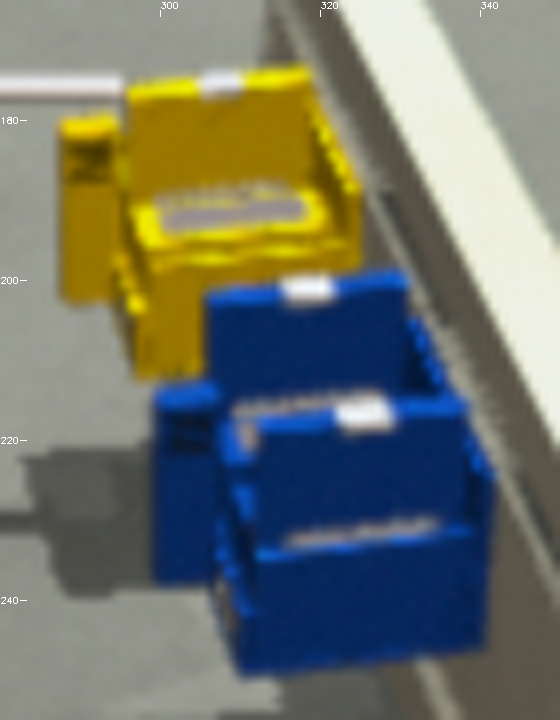

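Eyeballed residuals are about 1 px and include a common offset (the panel corner shows +1.8 px too). For a cleaner check I'll compare the same patches while gripped level and now.

```bash
python3 - <<'E'
from h import *
b=get("side")
crop(b,270,370,140,260,6,"n7.png"); crop(b,250,370,130,250,6,"n11.png")
def cmp(f,g,boxes):
    A=cv2.imread("pics/"+f);N=cv2.imread("pics/"+g)
    for n,(x0,x1,y0,y1) in boxes.items():
        t=A[y0:y1,x0:x1]; r=cv2.matchTemplate(N[y0-18:y1+18,x0-18:x1+18],t,cv2.TM_CCOEFF_NORMED)
        _,m,_,l=cv2.minMaxLoc(r); print(f,n,"shift px",(l[0]-18)/6,(l[1]-18)/6,"score %.2f"%m)
cmp("d7.png","n7.png",{"corner":(215,290,600,670),"backcorner":(380,440,580,660),"finbottom":(165,215,540,600),"platetop":(400,450,440,520)})
cmp("d11.png","n11.png",{"corner":(262,330,430,500),"finbottom":(212,262,395,450),"platetop":(420,465,300,390)})
E
```

```text
d7.png corner shift px 0.16666666666666666 0.8333333333333334 score 0.99
d7.png backcorner shift px 0.16666666666666666 0.3333333333333333 score 0.99
d7.png finbottom shift px -0.8333333333333334 1.3333333333333333 score 0.91
d7.png platetop shift px -1.0 -0.5 score 0.94
d11.png corner shift px -0.16666666666666666 0.6666666666666666 score 0.97
d11.png finbottom shift px 0.0 1.1666666666666667 score 0.99
d11.png platetop shift px -1.0 -0.3333333333333333 score 0.92
```

Both holders show the same small forward settle of about 2° since release. That matches the play of the 4 mm slat in the 8 mm hook gap, so it is their natural hang. The robot touches nothing, so I'm handing in.

```bash
python3 -c "
from h import *
st(); print(manip.finish_job())"
```

```text
t51.1 pos [486.1   7.  319.8] rot [179.9  -0.   86.3] F [ 0.2  0.5 -1. ] T [ 0.06 -0.08 -0.  ] w 33.0 q [ 54.   8. -67. 104.   7.  73.  72.]
the job is handed in; nothing more can be done
None
```

The job is handed in at about 51 s. Both empty holders were hung on the upper groove first. Then the three mailers in the rack were filed: two blue in the outer slots of the blue holder, one yellow in the middle slot of the yellow holder. Each was lowered until it touched the slot floor, with 4 to 8 N of contact.

**What agreed in the last checks:**
- The rack is empty.
- The slot floors felt at z of about 121.4 mm, against 122 nominal.
- The bystanders look unmoved in the final pictures.
- Neither holder had moved along the panel.
- The gripper is clear of everything.

**What disagreed:**
- Camera heights read low throughout. Panel and mailer tops read about 3 mm low from the start. In the last look the filed mailers' tops read 5 mm low, and the holders' fins 9 mm low.
- Since release, both holders show a front-down settle of about 2° against the gripped, level pose. I took it for the natural play of the hook on the slat and left it.

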